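Slide the pepper mill into its stall and shut the gate

TASK

Slide the tall wooden pepper mill across the packing table into its low three-sided wooden stall until its foot rests against the stall's back wall, pushing it with the fingers low on its foot so that it stays upright; do not grip or lift it. Then push the stall's swing gate fully shut behind it, draw back clear, and leave the other things on the table where they are.

Things in the scene. Friction and masses are not known exactly. Their poses are not given: they have to be found in the camera images.
- mill: tall dark wooden pepper mill standing loose on the table, a solid of revolution 280 mm tall, 0.3 to 0.55 kg. Foot: plain upright cylinder 62 mm in diameter, from the table to 30 mm up, tapering to a slim stem (34 mm diameter at 62 mm up, 32 to 42 mm above that). Pushed at the foot it slides (friction about 0.6); pushed at the stem it tips over. Origin: centre of its underside; z up its axis.
- stall: low three-sided wooden stall fixed to the table, walls 34 mm high, 12 mm thick, no floor. Origin: on the table, where the mill's axis is when its foot is centred against the back wall. x points from the mouth into the stall, y left, z up. Inner face of back wall at x = 31 mm; side walls' inner faces at y = +-40 mm, from x = -37 (the mouth, open to -x) to +31 mm; a hinge block ends at y = +67 mm
- stall_home (a point): the stall's origin point on the table, where the mill's underside centre belongs; axes as the stall's.
- gate (a joint): angle (rad) of the stall's swing gate about its upright hinge: 0 = shut (a stop) across the mouth, growing outward to 2.3; at 1.57 it points along the stall's -x. It stays where left (light friction, 0.5 N at its end). Wooden bar 10 mm thick, 3 to 29 mm above the table, reaching 138 mm from the hinge. Shut, it lies along -y, centred on x = -45 mm, its end 28 mm beyond the far side wall.
- gate_hinge (a point): the gate's hinge axis, 16 mm above the table, at x = -45, y = +58 mm in the stall's frame.
- gate_end (a point): point in the middle of the gate's thickness, 16 mm above the table, 125 mm from the hinge axis and 13 mm short of the gate's free end, marked by a small steel stud on top.
- seed_jar: glass jar with steel lid, 68 mm diameter, 95 mm high, right of the stall; leave alone. Origin: centre of underside.
- oil_bottle: amber glass bottle, 58 mm diameter, 170 mm high, left of the stall; leave alone. Origin: centre of underside.
- steel_cup: open steel cup, 72 mm across, 75 mm high, to the right of the mill's way; leave alone. Origin: centre of underside.
- bagel_1: bagel, 108 mm across, 35 mm high, left of the mill; leave alone. Origin: centre of underside.
- bagel_2: bagel, 108 mm across, 35 mm high, far to the left; leave alone. Origin: centre of underside.
- scraper: steel dough scraper with wooden handle, 150 mm wide, 20 mm high, lying far to the right; leave alone. Origin: centre of underside.
- salt_tub: white tub, 80 mm diameter, 70 mm high, far to the right; leave alone. Origin: centre of underside.
Not all that is in view belongs to the job. Leave any green look-alike of the stall alone.

How it is judged:
By the outcome, as a careful person would: the job done as asked, in the order asked, and still so for the second after the job is handed in, with the robot touching nothing.
It also fails if it takes over 70 s, if anything falls off the work surface, if the arm or the gripper's body presses on something with over 40 N, if the wrist force passes 120 N, or if a joint passes its speed limit or range.

ROBOT

A 7-joint arm with a two-finger parallel gripper is mounted at the origin on the work surface. World frame = base frame: x ahead of the robot, y to its left, z up, the work surface at z = 0. Lengths are in mm, angles in rad, forces in N, time in s.
With the tool pointing down it reaches from about 425 to 800 mm from the base axis. Payload 8.3 kg.
Tool frame: the origin (TCP) lies on the centre line of the jaws, within the pads' length; the fingertips stand 22 mm ahead of it and the grasp point (between the pads) lies 3 mm ahead of it; x points along the fingers, y is the direction in which the jaws open and shut, and the axes are right-handed (so a half turn about x gives the same grasp; the last joint's range is limited). The gripper opens to 85 mm and grips with 20 to 120 N. Pads are 22 mm wide; open, the fingers measure 114 mm over their backs; the gripper's body (76 mm by 85 mm) begins 54 mm behind the grasp point. The pads swing forward as they close: fully open they stand 13 mm farther back than shut.
Start: joints at [1.219, 0.383, 0.016, 1.37, -0.006, 1.388, -0.046], TCP at [178.038, -599.088, 253.279] pointing down, gripper open.
Joint ranges: [-2.95, 2.95], [-0.25, 2.06], [-1.52, 1.56], [0.18, 2.33], [-1.44, 4.58], [0.02, 2.06], [-3.01, 3.01]. Speed limits (rad/s): [2.39, 2.39, 3.01, 3.01, 3.14, 3.14, 3.14].

INTERFACE

Orientations are given as [roll, pitch, yaw] about the fixed x, y, z axes, in that order (R = Rz(yaw) Ry(pitch) Rx(roll)).
In Python, from bench import ctrl gives the robot as it stands. The module is installed in compiled form; this text tells all that it offers.
- The arm moves only by the tool jog_arm, never from a script. Its argument "steps" is a list of rows, each an object with "dp": the shift along the tool's x, y, z as a fraction of full scale, a list of three; "dr": the turn, a rotation vector about the tool's x, y, z as a fraction of full scale, a list of three. A call has 1 to 10 rows; each row is the pose to reach, as a shift and turn from the pose commanded when the call began, along the tool's axes at that moment, turning the shorter way round; what a row does not reach only later rows make up. Full scale, the value 1, is 0.1 m for a shift and pi rad for a turn. A row lasts 1/12 s, in which the tool goes at most 41.7 mm and 7.16 degrees, less where a joint would pass 70% of its speed; a pose out of reach is approached as far as the arm can. A call with a number of a shift or a turn outside -1 to 1 is refused whole. A call with a gripper value outside its range is refused whole. "claw" is the opening, from 0 (shut) to 1 (fully open), set as the call begins (left out, the last holds). The fingers move at their own pace and stop on an object; "grip_force" is the grip in N (left out, the last holds). Time passes only in rows, so rows that repeat a pose let the fingers close. It gives the time, the measured TCP pose, the force and the opening at its end, in the units of the state.
- ctrl.read_state(): the state, without advancing time (a new reading comes with each control period).
- ctrl.get_image(name): name is "scene" or "top" or "wrist"; returns a dict with "frame" (480x640x3 uint8, blue, green, red), "mtx" (3x3 intrinsics, pixels), "k1" (the pictures are not rectified: a ray, as slopes to the right and down, at radius r is drawn at 1 + k1 r^2 times it, then the intrinsics apply), "rvec" (rotation vector, rad) and "tvec" (3), from world to camera coordinates, as OpenCV has them. Camera axes: x right, y down, z forward; pixel columns grow to the right and rows downward; lengths in mm; the calibration is good to about 2 mm. A picture is of the moment at which its call begins. There is no depth.
- ctrl.close_job(): hands the job in, once; it reports no verdict.
The state is a dict: "t": time; "joint_pos": joint angles; "joint_velocities": joint speeds; "joint_torque": joint torques, N m; "ee_pos": TCP position; "ee_rot": TCP orientation; "ft_force": force on the tool from outside, world axes, zero at the start; "torque": the same for the moment, N m; "gripper_width": finger opening in mm.
Only numpy, scipy, OpenCV 4.12 (cv2) and the standard library are available. Lean on these libraries where they do the work, as an engineer would, in place of code of your own. Each camera call takes 0.05 s, during which the arm holds its last target.

## Working session

There is one attempt and no reset: what is moved stays moved. The work goes in short steps, Python scripts to look and compute and a tool call to move; the robot and the scene stay as the last step left them, time stands still between calls to the robot, and variables do not carry over. Pictures are saved under pics/ and viewed, and the job is handed in when it is done.

Besides the shell and the picture viewer there is one more tool, called after "Request:" by a JSON object that holds its "method" and its "body". jog_arm: Moves the arm, as the interface text tells. Its arguments: {"type":"object","properties":{"steps":{"type":"array"},"claw":{"type":"number"},"grip_force":{"type":"number"}},"required":["steps"]}

```bash
mkdir -p pics; cat > h.py <<'E'
import numpy as np, cv2
from bench import ctrl
def grab(n,f):
    d=ctrl.get_image(n); cv2.imwrite('pics/'+f,d['frame']); np.save('pics/'+n+'.npy',d,allow_pickle=True); return d
def ld(n): return np.load('pics/'+n+'.npy',allow_pickle=True).item()
def ray(d,u,v):
    m=np.array(d['mtx']); x=np.array([(u-m[0,2])/m[0,0],(v-m[1,2])/m[1,1]]); k=d['k1']; s=x.copy()
    for _ in range(30): s=x/(1+k*(s@s))
    R=cv2.Rodrigues(np.array(d['rvec'],float))[0]; t=np.array(d['tvec'],float).ravel()
    return -R.T@t, R.T@np.array([s[0],s[1],1])
def onz(d,u,v,z):
    c,r=ray(d,u,v); return c+r*(z-c[2])/r[2]
def proj(d,p):
    R=cv2.Rodrigues(np.array(d['rvec'],float))[0]; q=R@np.array(p,float)+np.array(d['tvec'],float).ravel()
    s=q[:2]/q[2]; s=s*(1+d['k1']*(s@s)); m=np.array(d['mtx']); return s[0]*m[0,0]+m[0,2], s[1]*m[1,1]+m[1,2]
E
python3 - <<'E'
from h import *
np.set_printoptions(precision=3,suppress=True)
for n in('scene','top','wrist'):
    d=grab(n,n+'0.png'); print(n,ray(d,320,240),d['k1'])
print(ctrl.read_state())
E
```

```text
scene (array([1492.251, -336.439, 1069.898]), array([-0.645,  0.251, -0.722])) -0.1684104550281836
top (array([ 267.018,    7.384, 1443.233]), array([ 0.208, -0.015, -0.978])) -0.029775452037451224
wrist (array([ 253.665, -576.543,  373.533]), array([-0.311, -0.085, -0.947])) -0.011413659784467206
{'t': 0.15, 'joint_pos': array([ 1.219,  0.384,  0.016,  1.371, -0.006,  1.388, -0.046]), 'joint_velocities': array([-0.001,  0.   ,  0.001, -0.004, -0.   ,  0.   , -0.002]), 'joint_torque': array([  0.002, -62.815,   0.846, -37.216,   0.017,   0.011,   0.   ]), 'ee_pos': array([ 177.943, -598.776,  252.513]), 'ee_rot': array([-1.552,  1.569,  1.878]), 'ft_force': array([ 0.47 , -0.232,  0.6  ]), 'torque': array([ 0.059, -0.02 ,  0.007]), 'gripper_width': 85.40764021988204}
```

View pics/top0.png

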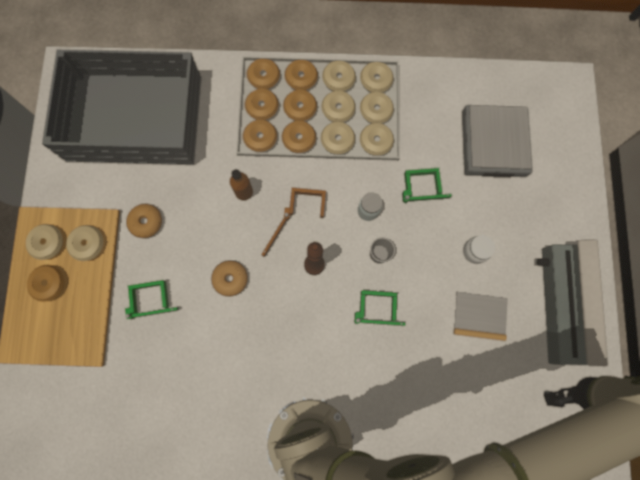

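View pics/scene0.png

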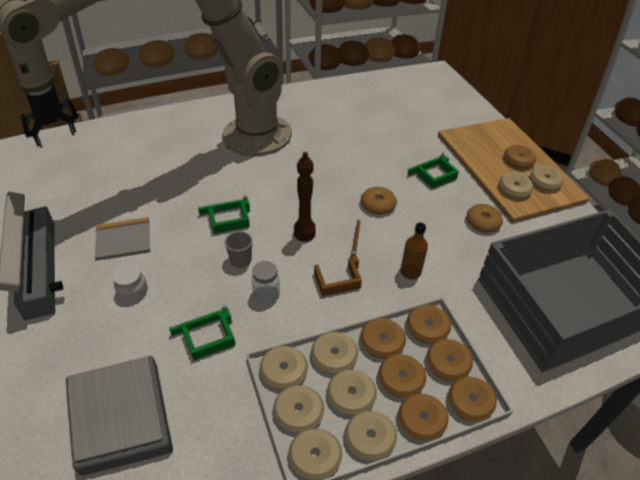

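Stall candidates in the top view are the brown wooden one at (308,200) and three green look-alikes at (424,185), (379,307) and (151,298). I choose the brown one. The mill is the dark upright at (315,260), and the amber bottle at (240,185) isn't it. I'll check both in a close crop.

```bash
python3 - <<'E'
from h import *
d=ld('top')['frame'][170:290,220:400]; cv2.imwrite('pics/c1.png',cv2.resize(d,None,fx=4.4,fy=4.4,interpolation=cv2.INTER_CUBIC))
d=ld('scene')['frame'][140:310,220:440]; cv2.imwrite('pics/c2.png',cv2.resize(d,None,fx=3.5,fy=3.5,interpolation=cv2.INTER_CUBIC))
E
```

```text
(no output)
```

View pics/c1.png

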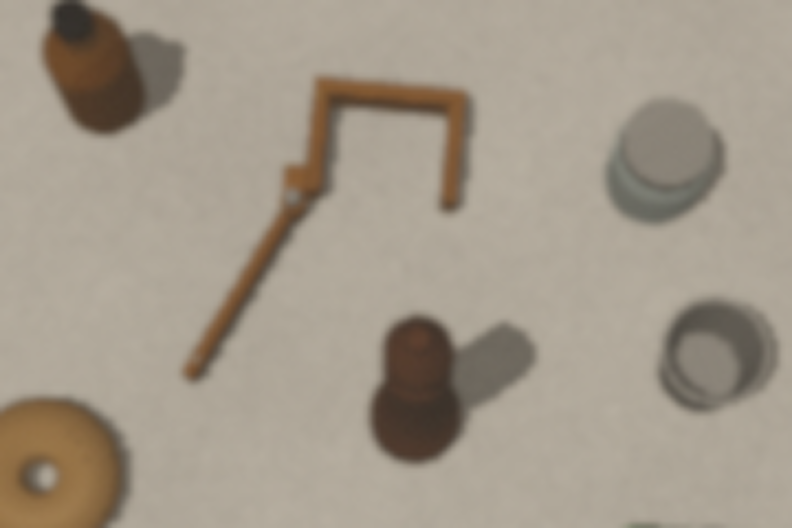

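View pics/c2.png

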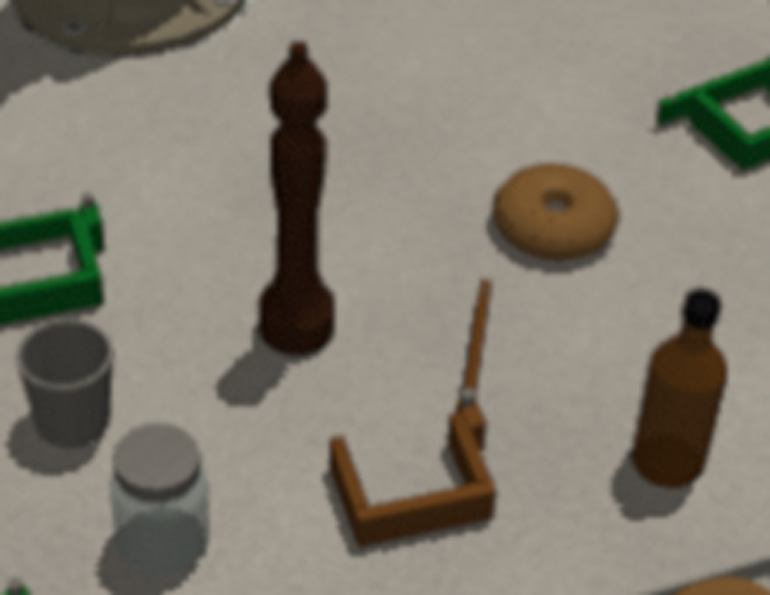

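```bash
python3 - <<'E'
from h import *
np.set_printoptions(precision=1,suppress=True)
d=ld('top');D=ld('scene')
def T(u,v,z): return onz(d,(u+.5)/4.4-.5+220,(v+.5)/4.4-.5+170,z)
def S(u,v,z): return onz(D,(u+.5)/3.5-.5+220,(v+.5)/3.5-.5+140,z)
for nm,u,v,z in [('BLo',318,78,34),('BRo',468,92,34),('FRo',458,208,34),('FRi',442,207,34),('BRi',446,108,34),('BLi',333,101,34),('hinge',293,197,29),('gend',192,375,29),('millc',417,415,30),('mill bot',417,462,0),('mill l',371,415,20),('mill r',463,415,20),('milltop',418,343,265),('cupc',718,352,75),('jar',668,143,95),('bagel',42,475,20),('bottle cap',72,20,170)]:
    print(nm,T(u,v,z))
print('scene')
for nm,u,v,z in [('FRo?',336,438,34),('BRo',360,520,34),('BLo',493,487,34),('gend',486,281,29),('hinge',468,397,29),('millbot',297,355,0),('ml',260,310,25),('mr',334,310,25)]:
    print(nm,S(u,v,z))
# mill axis by mask: foot lowest region in both
for n,dd,box in(('top',d,(295,235,340,285)),('scene',D,(285,145,325,250))):
    x0,y0,x1,y1=box; f=dd['frame'].astype(int)[y0:y1,x0:x1]; m=(f[...,2]<110)&(f[...,2]-f[...,0]>15)
    ys,xs=np.nonzero(m); print(n,xs.min()+x0,xs.max()+x0,ys.min()+y0,ys.max()+y0)
    for y in range(ys.max()-12,ys.max()+1): 
        q=xs[ys==y]; print(y+y0,q.min()+x0,q.max()+x0,end='; ')
E
```

```text
BLo [724.6  73.3  34. ]
BRo [717.7 -28.5  34. ]
FRo [636.4 -23.6  34. ]
FRi [636.8 -12.9  34. ]
BRi [705.9 -13.9  34. ]
BLi [708.6  62.5  34. ]
hinge [642.2  87.3  29. ]
gend [518.8 149.4  29. ]
millc [496.1   0.1  30. ]
mill bot [469.1  -0.9   0. ]
mill l [496.9  30.5  20. ]
mill r [498.6 -30.5  20. ]
milltop [498.3   1.8 265. ]
cupc [ 535.1 -191.9   75. ]
jar [ 667.7 -156.8   95. ]
bagel [450.8 245.9  20. ]
bottle cap [713.3 219.5 170. ]
scene
FRo? [646.  -16.2  34. ]
BRo [723.2 -25.6  34. ]
BLo [725.3  74.6  34. ]
gend [523.9 153.4  29. ]
hinge [634.9  92.5  29. ]
millbot [527.4  -6.    0. ]
ml [494.8 -25.6  25. ]
mr [513.   29.3  25. ]
top 305 337 242 274
262 305 325; 263 305 325; 264 305 325; 265 305 324; 266 305 324; 267 305 324; 268 305 323; 269 306 323; 270 306 322; 271 307 321; 272 308 320; 273 309 319; 274 312 316; scene 294 315 152 240
228 295 314; 229 295 314; 230 295 314; 231 295 314; 232 295 313; 233 295 313; 234 295 313; 235 296 315; 236 296 312; 237 297 314; 238 299 311; 239 299 309; 240 302 307;
```

The crop confirms the wooden stall, with its mouth towards the robot, its gate swung well open on the left, and the mill in front. Mill is at about (498,1). Stall origin is about (679,25) with yaw about -0.05. I'll write a helper that turns a target pose into jog fractions.

```bash
cat >> h.py <<'E'
from scipy.spatial.transform import Rotation as Ro
def Rcur(s): return Ro.from_euler('xyz',s['ee_rot'])
def Rt(phi,th,sgn=1):
    x=np.array([np.sin(th)*np.cos(phi),np.sin(th)*np.sin(phi),-np.cos(th)]); y=sgn*np.array([-np.sin(phi),np.cos(phi),0])
    return Ro.from_matrix(np.column_stack([x,y,np.cross(x,y)]))
def step(p,R=None):
    s=ctrl.read_state(); r=Rcur(s); dp=r.inv().apply(np.array(p)-s['ee_pos'])/100
    dr=np.zeros(3) if R is None else (r.inv()*R).as_rotvec()/np.pi
    print('dp',np.round(dp,3),'dr',np.round(dr,4))
E
python3 - <<'E'
from h import *
s=ctrl.read_state(); print(np.round(Rcur(s).as_matrix(),3))
for sg in(1,-1): 
  for p in ((230,-535,260),(330,-450,260),(430,-280,260),(440,-10,260)): step(p,Rt(0.26,np.radians(28),sg))
E
```

```text
[[-0.     0.285 -0.959]
 [ 0.001 -0.959 -0.285]
 [-1.    -0.001  0.   ]]
dp [-0.074 -0.463 -0.681] dr [-0.9617 -0.0042  0.2398]
dp [-0.073 -0.993 -1.881] dr [-0.9617 -0.0042  0.2398]
dp [-0.071 -2.338 -3.324] dr [-0.9617 -0.0042  0.2398]
dp [-0.068 -4.897 -4.189] dr [-0.9617 -0.0042  0.2398]
dp [-0.074 -0.463 -0.681] dr [0.0089 0.1556 0.0027]
dp [-0.073 -0.993 -1.881] dr [0.0089 0.1556 0.0027]
dp [-0.071 -2.338 -3.324] dr [0.0089 0.1556 0.0027]
dp [-0.068 -4.897 -4.189] dr [0.0089 0.1556 0.0027]
```

Request:
{"method": "jog_arm", "body": {"steps": [{"dp": [-0.05,-0.3,-0.3],"dr": [0,0,0]},{"dp": [-0.07,-0.5,-0.6],"dr": [0,0.03,0]},{"dp": [-0.07,-0.7,-0.9],"dr": [0,0.06,0]},{"dp": [-0.07,-0.8,-1],"dr": [0,0.06,0]},{"dp": [-0.07,-0.8,-1],"dr": [0,0.06,0]}], "claw": 0.35, "grip_force": 30}}

```text
t: 0.57
ee_pos: [252.1, -491.7, 260.4]
ee_rot: [-3.138, 1.383, 0.295]
ft_force: [0.5, -0.9, 0.2]
gripper_width: 30.2
```

```bash
python3 - <<'E'
from h import *
s=ctrl.read_state();print(s['t'],s['ee_pos'],s['joint_pos'].round(2),s['gripper_width'])
for p in ((340,-450,260),(440,-250,260),(440,-10,260)): step(p,Rt(0.26,np.radians(28),-1))
E
```

```text
0.5667 [ 252.12243657 -491.7132423   260.42056369] [ 1.2   0.21 -0.05  1.59 -0.18  1.32 -0.09] 30.193481702473743
dp [ 0.183 -0.147 -0.944] dr [0.0094 0.0959 0.0035]
dp [ 0.47  -1.776 -2.449] dr [0.0094 0.0959 0.0035]
dp [ 0.599 -4.075 -3.126] dr [0.0094 0.0959 0.0035]
```

Request:
{"method": "jog_arm", "body": {"steps": [{"dp": [0.05,-0.1,-0.3],"dr": [0,0.02,0]},{"dp": [0.1,-0.3,-0.6],"dr": [0,0.04,0]},{"dp": [0.15,-0.6,-0.9],"dr": [0,0.06,0]},{"dp": [0.2,-0.9,-1],"dr": [0,0.08,0]},{"dp": [0.2,-1,-1],"dr": [0,0.095,0]},{"dp": [0.2,-1,-1],"dr": [0,0.095,0]}]}}

```text
t: 1.07
ee_pos: [318.4, -368.0, 258.3]
ee_rot: [-3.138, 1.085, 0.292]
ft_force: [-0.7, 0.2, -0.0]
gripper_width: 29.8
```

```bash
python3 - <<'E'
from h import *
s=ctrl.read_state();print(s['t'],s['ee_pos'],s['joint_pos'].round(2),s['gripper_width'])
for p in ((430,-260,260),(430,-150,260),(430,-20,260)): step(p,Rt(0.26,np.radians(28),-1))
E
```

```text
1.0667 [ 318.38503849 -367.95123343  258.27158592] [ 1.22  0.02 -0.1   1.88 -0.51  1.2   0.01] 29.786833119111275
dp [ 0.629 -0.717 -1.225] dr [0.0077 0.0009 0.0047]
dp [ 0.777 -1.772 -1.501] dr [0.0077 0.0009 0.0047]
dp [ 0.951 -3.018 -1.827] dr [0.0077 0.0009 0.0047]
```

Request:
{"method": "jog_arm", "body": {"steps": [{"dp": [0.15,-0.1,-0.3],"dr": [0,0,0]},{"dp": [0.3,-0.3,-0.6],"dr": [0,0,0]},{"dp": [0.45,-0.5,-0.85],"dr": [0,0,0]},{"dp": [0.55,-0.75,-1],"dr": [0,0,0]},{"dp": [0.6,-1,-1],"dr": [0.008,0,0.005]},{"dp": [0.6,-1,-1],"dr": [0.008,0,0.005]}]}}

```text
t: 1.57
ee_pos: [403.7, -236.1, 252.2]
ee_rot: [3.139, 1.088, 0.261]
ft_force: [-0.4, -0.2, -0.3]
gripper_width: 29.3
```

```bash
python3 - <<'E'
from h import *
s=ctrl.read_state();print(s['t'],s['ee_pos'],s['joint_pos'].round(2),s['gripper_width'])
for p in ((430,-150,260),(430,-60,260),(430,-20,260)): step(p,Rt(0.26,np.radians(28),-1))
E
```

```text
1.5667 [ 403.71397077 -236.0951091   252.21312106] [ 1.06 -0.13 -0.28  2.03 -0.53  1.03 -0.31] 29.345821902006943
dp [ 0.152 -0.762 -0.46 ] dr [0.0013 0.0018 0.0002]
dp [ 0.26  -1.631 -0.669] dr [0.0013 0.0018 0.0002]
dp [ 0.309 -2.017 -0.762] dr [0.0013 0.0018 0.0002]
```

Request:
{"method": "jog_arm", "body": {"steps": [{"dp": [0.05,-0.25,-0.1],"dr": [0,0,0]},{"dp": [0.1,-0.5,-0.25],"dr": [0,0,0]},{"dp": [0.1,-0.75,-0.35],"dr": [0,0,0]},{"dp": [0.15,-1,-0.45],"dr": [0,0,0]},{"dp": [0.15,-1,-0.45],"dr": [0,0,0]}]}}

```text
t: 1.98
ee_pos: [427.4, -135.6, 260.6]
ee_rot: [3.135, 1.087, 0.252]
ft_force: [0.0, -1.4, -0.7]
gripper_width: 29.8
```

```bash
python3 - <<'E'
from h import *
s=ctrl.read_state();print(s['t'],s['ee_pos'],s['joint_pos'].round(2),s['gripper_width'])
for p in ((430,-60,260),(430,-20,260)): step(p,Rt(0.26,np.radians(28),-1))
d=grab('wrist','w1.png')
E
```

```text
1.9833 [ 427.39378502 -135.60163655  260.61170414] [ 0.72 -0.25 -0.21  2.11 -0.47  0.96 -0.59] 29.829680398007348
dp [ 0.105 -0.724 -0.191] dr [-0.0001  0.0015 -0.0012]
dp [ 0.151 -1.111 -0.282] dr [-0.0001  0.0015 -0.0012]
```

View pics/w1.png

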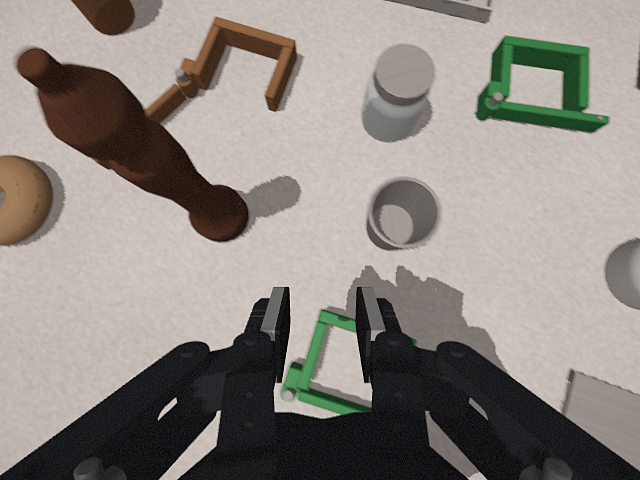

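The wrist view shows the stall at about (250,60), the mill foot at (218,212), and the gate running from (185,75) down-left behind the mill. I'll refine positions from it.

```bash
python3 - <<'E'
from h import *
np.set_printoptions(precision=1,suppress=True)
d=ld('wrist')
for nm,u,v,z in [('BLo',217,17,34),('BRo',297,40,34),('FRi',267,98,34),('BRi',278,51,34),('BLi',228,38,34),('mill bot',220,242,0),('ml',189,215,15),('mr',248,215,15),('hinge',184,74,34),('cup',404,212,75)]: print(nm,onz(d,u,v,z))
f=d['frame'][0:260,150:310]; cv2.imwrite('pics/c3.png',cv2.resize(f,None,fx=2.3*1.0,fy=2.3,interpolation=cv2.INTER_CUBIC))
E
```

```text
BLo [726.7  73.1  34. ]
BRo [721.3 -28.   34. ]
FRi [640.2 -15.   34. ]
BRi [701.5 -10.4  34. ]
BLi [702.9  51.7  34. ]
mill bot [469.7  -2.9   0. ]
ml [489.1  35.7  15. ]
mr [506.3 -29.   15. ]
hinge [644.7  86.9  34. ]
cup [ 537.6 -188.9   75. ]
```

View pics/c3.png

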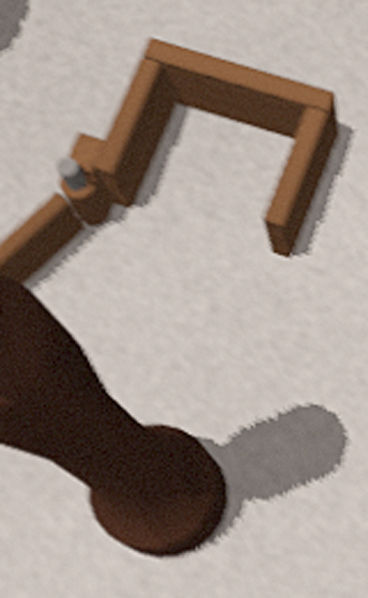

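```bash
python3 - <<'E'
from h import *
R=Rt(0.29,np.radians(28),-1)
for p in ((430,-50,230),(436,-22,200),(436,-22,120),(436,-20,60)): step(p,R)
E
```

```text
dp [ 0.369 -0.775 -0.058] dr [-0.0062  0.0016 -0.0039]
dp [ 0.696 -1.03  -0.036] dr [-0.0062  0.0016 -0.0039]
dp [ 1.404 -1.031  0.336] dr [-0.0062  0.0016 -0.0039]
dp [ 1.938 -1.051  0.611] dr [-0.0062  0.0016 -0.0039]
```

Request:
{"method": "jog_arm", "body": {"steps": [{"dp": [0.1,-0.2,0],"dr": [0,0,0]},{"dp": [0.25,-0.4,0],"dr": [0,0,0]},{"dp": [0.4,-0.6,0],"dr": [-0.005,0,-0.004]},{"dp": [0.55,-0.8,0],"dr": [-0.005,0,-0.004]},{"dp": [0.7,-1,0],"dr": [-0.005,0,-0.004]},{"dp": [0.7,-1,0],"dr": [-0.005,0,-0.004]}]}}

```text
t: 2.53
ee_pos: [439.3, -27.9, 191.7]
ee_rot: [-3.123, 1.094, 0.303]
ft_force: [-1.1, 0.9, -0.6]
gripper_width: 30.0
```

```bash
python3 - <<'E'
from h import *
s=ctrl.read_state();print(s['t'],s['ee_pos'],s['joint_pos'].round(2),s['ft_force'])
R=Rt(0.29,np.radians(28),-1)
for p in ((436,-20,120),(436,-20,60),(439,-17.4,33)): step(p,R)
E
```

```text
2.5333 [439.28841383 -27.86240819 191.68851873] [ 0.41 -0.25 -0.23  2.27 -0.41  0.73 -0.85] [-1.09103347  0.90143027 -0.64877234]
dp [ 0.633 -0.079  0.338] dr [-0.0021  0.0038  0.0019]
dp [ 1.166 -0.074  0.613] dr [-0.0021  0.0038  0.0019]
dp [ 1.423 -0.088  0.705] dr [-0.0021  0.0038  0.0019]
```

Request:
{"method": "jog_arm", "body": {"steps": [{"dp": [0.1,0,0.06],"dr": [0,0,0]},{"dp": [0.2,0,0.12],"dr": [0,0,0]},{"dp": [0.3,0,0.18],"dr": [0,0,0]},{"dp": [0.4,0,0.23],"dr": [0,0,0]},{"dp": [0.4,0,0.23],"dr": [0,0,0]}]}}

```text
t: 2.95
ee_pos: [439.0, -30.6, 148.0]
ee_rot: [-3.125, 1.089, 0.3]
ft_force: [0.2, 1.2, 0.7]
gripper_width: 30.0
```

```bash
python3 - <<'E'
from h import *
s=ctrl.read_state();print(s['t'],s['ee_pos'],s['joint_pos'].round(2),s['ft_force'])
R=Rt(0.29,np.radians(28),-1)
for p in ((436,-20,120),(436,-20,60),(439,-17.4,33)): step(p,R)
E
```

```text
2.95 [439.02359056 -30.59694206 147.99472558] [ 0.7  -0.19 -0.49  2.32 -0.55  0.63 -0.69] [0.2351621  1.1864592  0.72714515]
dp [ 0.249 -0.108  0.129] dr [-0.0024  0.0024  0.0015]
dp [ 0.781 -0.103  0.407] dr [-0.0024  0.0024  0.0015]
dp [ 1.037 -0.118  0.5  ] dr [-0.0024  0.0024  0.0015]
```

Request:
{"method": "jog_arm", "body": {"steps": [{"dp": [0.1,-0.02,0.06],"dr": [0,0,0]},{"dp": [0.2,-0.04,0.11],"dr": [0,0,0]},{"dp": [0.3,-0.06,0.16],"dr": [0,0,0]},{"dp": [0.4,-0.1,0.22],"dr": [0,0,0]},{"dp": [0.4,-0.1,0.22],"dr": [0,0,0]}]}}

```text
t: 3.37
ee_pos: [445.1, -27.3, 126.0]
ee_rot: [-3.139, 1.091, 0.289]
ft_force: [0.2, -0.1, 0.9]
gripper_width: 29.7
```

```bash
python3 - <<'E'
from h import *
s=ctrl.read_state();print(s['t'],s['ee_pos'],s['joint_pos'].round(2),s['ft_force'])
R=Rt(0.29,np.radians(28),-1)
for p in ((436,-20,60),(439,-17.4,33)): step(p,R)
E
```

```text
3.3667 [445.0922824  -27.34251416 125.97665201] [ 1.41 -0.24 -1.13  2.32 -0.81  0.65 -0.44] [ 0.1875379  -0.14100324  0.85632023]
dp [ 0.555 -0.095  0.363] dr [-0.0011  0.003  -0.0001]
dp [ 0.811 -0.111  0.456] dr [-0.0011  0.003  -0.0001]
```

At 28° lean the arm runs out of fold (joint 4 at its limit) this close in. I'll push in two legs instead: first diagonally at about 50°, with the wrist out to the right, then in from farther out.

```bash
python3 - <<'E'
from h import *
R=Rt(0.87,np.radians(28),-1)
for p in ((442,-60,160),(452,-60,100),(459,-47,33)): step(p,R)
E
```

```text
dp [-0.359  0.304 -0.049] dr [-0.1645  0.0028 -0.086 ]
dp [0.218 0.333 0.143] dr [-0.1645  0.0028 -0.086 ]
dp [0.861 0.229 0.36 ] dr [-0.1645  0.0028 -0.086 ]
```

Request:
{"method": "jog_arm", "body": {"steps": [{"dp": [-0.2,0.15,-0.05],"dr": [0,0,0]},{"dp": [-0.36,0.3,-0.05],"dr": [-0.03,0,-0.016]},{"dp": [-0.36,0.3,-0.05],"dr": [-0.06,0,-0.032]},{"dp": [-0.36,0.3,-0.05],"dr": [-0.1,0,-0.052]},{"dp": [-0.36,0.3,-0.05],"dr": [-0.13,0,-0.068]},{"dp": [-0.36,0.3,-0.05],"dr": [-0.165,0.003,-0.086]},{"dp": [-0.36,0.3,-0.05],"dr": [-0.165,0.003,-0.086]},{"dp": [-0.36,0.3,-0.05],"dr": [-0.165,0.003,-0.086]}]}}

```text
t: 4.03
ee_pos: [441.4, -59.9, 159.6]
ee_rot: [-3.138, 1.08, 0.869]
ft_force: [-0.5, 1.2, -1.0]
gripper_width: 30.2
```

```bash
python3 - <<'E'
from h import *
s=ctrl.read_state();print(s['t'],s['ee_pos'],s['joint_pos'].round(2),s['ft_force'])
R=Rt(0.87,np.radians(28),-1)
for p in ((452,-60,100),(457,-51,60),(459,-47,33)): step(p,R)
E
```

```text
4.0333 [441.39603456 -59.89984235 159.62015012] [ 1.3   0.03 -0.88  2.12 -0.56  0.93  0.04] [-0.51648332  1.17486567 -0.99500296]
dp [0.558 0.082 0.221] dr [-0.0012 -0.0005 -0.0001]
dp [0.958 0.063 0.32 ] dr [-0.0012 -0.0005 -0.0001]
dp [1.217 0.052 0.409] dr [-0.0012 -0.0005 -0.0001]
```

Request:
{"method": "jog_arm", "body": {"steps": [{"dp": [0.15,0.07,0.06],"dr": [0,0,0]},{"dp": [0.3,0.07,0.12],"dr": [0,0,0]},{"dp": [0.45,0.07,0.18],"dr": [0,0,0]},{"dp": [0.6,0.07,0.23],"dr": [0,0,0]},{"dp": [0.75,0.07,0.27],"dr": [0,0,0]},{"dp": [0.9,0.07,0.32],"dr": [0,0,0]},{"dp": [0.9,0.07,0.32],"dr": [0,0,0]}]}}

```text
t: 4.62
ee_pos: [453.4, -51.4, 63.0]
ee_rot: [-3.133, 1.083, 0.876]
ft_force: [-1.4, 0.2, 0.6]
gripper_width: 29.8
```

```bash
python3 - <<'E'
from h import *
s=ctrl.read_state();print(s['t'],s['ee_pos'],s['joint_pos'].round(2),s['ft_force'])
R=Rt(0.87,np.radians(28),-1)
for p in ((455,-52,45),(455,-52,36),(455,-52,33)): step(p,R)
d=grab('wrist','w2.png');grab('scene','s2.png')
f=ld('scene')['frame'][100:320,220:480]; cv2.imwrite('pics/s2c.png',cv2.resize(f,None,fx=3,fy=2.7))
E
```

```text
4.6167 [453.41535498 -51.41063904  62.9544314 ] [ 1.18  0.28 -0.87  2.19 -0.42  0.63 -0.03] [-1.4419085   0.2024376   0.60308334]
dp [0.161 0.017 0.079] dr [-0.001   0.0003  0.0009]
dp [0.241 0.017 0.121] dr [-0.001   0.0003  0.0009]
dp [0.267 0.017 0.135] dr [-0.001   0.0003  0.0009]
```

View pics/w2.png

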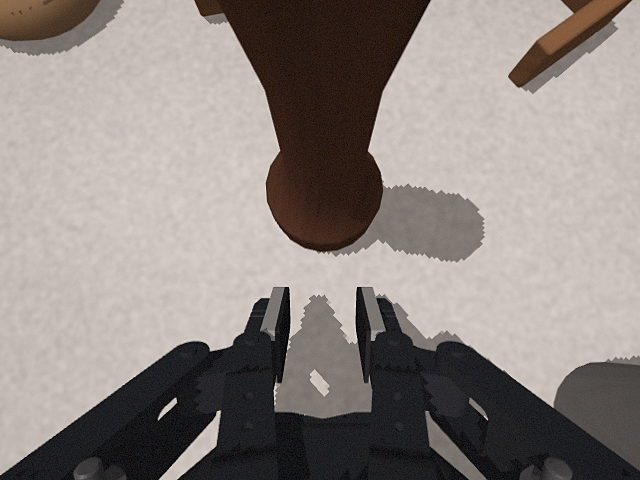

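View pics/s2c.png

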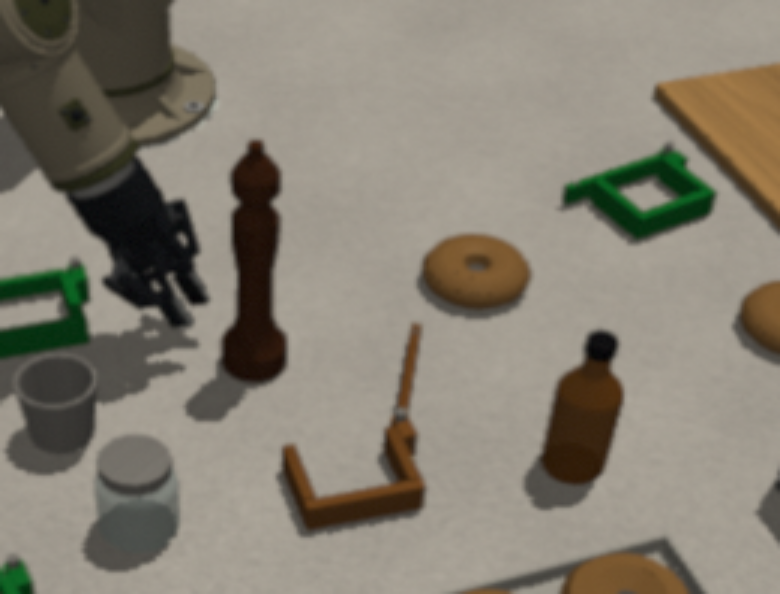

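The pads are centred at column 323 and the mill foot at column 324, with the mill clear and upright. Next I lower to foot height.

Request:
{"method": "jog_arm", "body": {"steps": [{"dp": [0.1,0.01,0.05],"dr": [0,0,0]},{"dp": [0.18,0.01,0.1],"dr": [0,0,0]},{"dp": [0.25,0.01,0.13],"dr": [0,0,0]},{"dp": [0.25,0.01,0.13],"dr": [0,0,0]},{"dp": [0.25,0.01,0.13],"dr": [0,0,0]}]}}

```text
t: 5.13
ee_pos: [455.4, -52.4, 36.5]
ee_rot: [-3.138, 1.082, 0.874]
ft_force: [0.1, 0.2, 0.6]
gripper_width: 29.8
```

```bash
python3 - <<'E'
from h import *
s=ctrl.read_state();print(s['t'],s['ee_pos'],s['joint_pos'].round(2),s['ft_force'])
R=Rt(0.87,np.radians(28),-1)
e=np.array([np.cos(.87),np.sin(.87),0]);p=s['ee_pos'];p[2]=33
for k in(20,40,60,80,85): step(p+k*e,R)
d=grab('wrist','w3.png')
E
```

```text
5.1333 [455.44422961 -52.41820335  36.47412281] [ 1.14  0.35 -0.84  2.2  -0.38  0.56 -0.03] [0.09523144 0.17923173 0.64568842]
dp [ 0.125  0.    -0.16 ] dr [0.     0.     0.0006]
dp [ 0.218  0.    -0.337] dr [0.     0.     0.0006]
dp [ 0.312  0.001 -0.513] dr [0.     0.     0.0006]
dp [ 0.406  0.001 -0.69 ] dr [0.     0.     0.0006]
dp [ 0.43   0.001 -0.734] dr [0.     0.     0.0006]
```

View pics/w3.png

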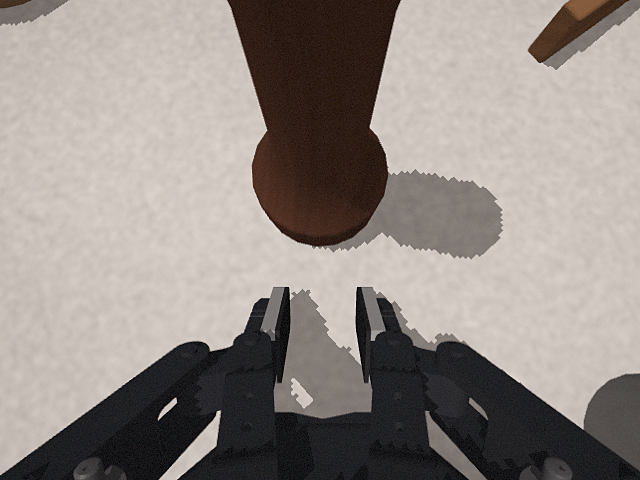

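Request:
{"method": "jog_arm", "body": {"steps": [{"dp": [0.05,0,-0.04],"dr": [0,0,0]},{"dp": [0.078,0,-0.07],"dr": [0,0,0]},{"dp": [0.101,0,-0.115],"dr": [0,0,0]},{"dp": [0.12,0,-0.15],"dr": [0,0,0]},{"dp": [0.135,0,-0.18],"dr": [0,0,0]},{"dp": [0.149,0,-0.205],"dr": [0,0,0]},{"dp": [0.163,0,-0.23],"dr": [0,0,0]},{"dp": [0.178,0,-0.26],"dr": [0,0,0]},{"dp": [0.195,0,-0.29],"dr": [0,0,0]},{"dp": [0.21,0,-0.32],"dr": [0,0,0]}]}}

```text
t: 6.02
ee_pos: [480.3, -23.5, 32.8]
ee_rot: [-3.14, 1.082, 0.872]
ft_force: [-0.6, -3.0, -0.5]
gripper_width: 29.9
```

```bash
python3 - <<'E'
from h import *
s=ctrl.read_state();print(s['t'],s['ee_pos'],s['joint_pos'].round(2),s['ft_force'])
R=Rt(0.87,np.radians(28),-1)
e=np.array([np.cos(.87),np.sin(.87),0]);p=s['ee_pos'];p[2]=33
for k in(20,40,48,50): step(p+k*e,R)
d=grab('wrist','w4.png')
E
```

```text
6.0167 [480.31684633 -23.46722749  32.83969347] [ 1.02  0.38 -0.82  2.18 -0.35  0.51 -0.14] [-0.61942174 -2.97323203 -0.53647459]
dp [ 0.092  0.    -0.177] dr [0.0001 0.0001 0.0003]
dp [ 0.186  0.    -0.354] dr [0.0001 0.0001 0.0003]
dp [ 0.224  0.    -0.425] dr [0.0001 0.0001 0.0003]
dp [ 0.233  0.    -0.442] dr [0.0001 0.0001 0.0003]
```

View pics/w4.png

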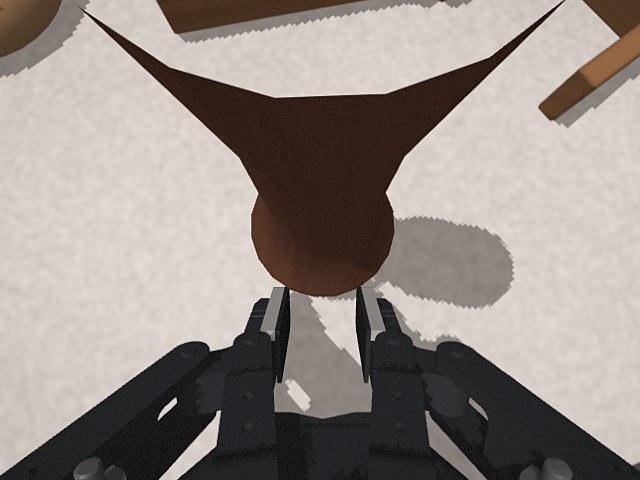

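The foot sits symmetrically against both pads (foot edge at (322,295)), at about 3 N, and it's sliding upright. I continue this leg.

Request:
{"method": "jog_arm", "body": {"steps": [{"dp": [0.015,0,-0.03],"dr": [0,0,0]},{"dp": [0.037,0,-0.07],"dr": [0,0,0]},{"dp": [0.06,0,-0.115],"dr": [0,0,0]},{"dp": [0.085,0,-0.165],"dr": [0,0,0]},{"dp": [0.11,0,-0.215],"dr": [0,0,0]},{"dp": [0.137,0,-0.265],"dr": [0,0,0]},{"dp": [0.163,0,-0.315],"dr": [0,0,0]},{"dp": [0.188,0,-0.36],"dr": [0,0,0]},{"dp": [0.208,0,-0.395],"dr": [0,0,0]},{"dp": [0.22,0,-0.42],"dr": [0,0,0]}]}}

```text
t: 6.9
ee_pos: [511.0, 13.5, 33.2]
ee_rot: [-3.14, 1.082, 0.873]
ft_force: [-0.8, -1.5, -0.6]
gripper_width: 30.0
```

```bash
python3 - <<'E'
from h import *
s=ctrl.read_state();print(s['t'],s['ee_pos'],s['joint_pos'].round(2),s['ft_force'])
R=Rt(0.87,np.radians(28),-1)
e=np.array([np.cos(.87),np.sin(.87),0]);p=s['ee_pos'];print('mill',p+47*e)
step(p-40*e+[0,0,20],R)
E
```

```text
6.9 [510.97251092  13.50518403  33.19847293] [ 0.88  0.4  -0.78  2.14 -0.31  0.48 -0.26] [-0.79197044 -1.45066426 -0.568608  ]
mill [541.27935864  49.42864407  33.19847293]
dp [-0.364 -0.001  0.259] dr [0.0004 0.     0.0005]
```

Request:
{"method": "jog_arm", "body": {"steps": [{"dp": [-0.04,0,0.06],"dr": [0,0,0]},{"dp": [-0.1,0,0.12],"dr": [0,0,0]},{"dp": [-0.2,0,0.2],"dr": [0,0,0]},{"dp": [-0.36,0,0.35],"dr": [0,0,0]},{"dp": [-0.6,0,0.4],"dr": [0,0,0]},{"dp": [-0.6,0,0.4],"dr": [0,0,0]}]}}

```text
t: 7.4
ee_pos: [469.5, -39.1, 69.0]
ee_rot: [3.138, 1.083, 0.864]
ft_force: [0.1, -1.0, -0.6]
gripper_width: 29.7
```

```bash
python3 - <<'E'
from h import *
s=ctrl.read_state();print(s['t'],s['ee_pos'],s['joint_pos'].round(2),s['ft_force'])
d=grab('wrist','w5.png');grab('top','t5.png')
f=ld('top')['frame'][150:290,220:400]; cv2.imwrite('pics/t5c.png',cv2.resize(f,None,fx=4.4,fy=4.2,interpolation=cv2.INTER_CUBIC))
E
```

```text
7.4 [469.49239866 -39.05425443  69.04451016] [ 1.12  0.28 -0.86  2.17 -0.41  0.62 -0.09] [ 0.13643877 -1.00221773 -0.58744666]
```

View pics/w5.png

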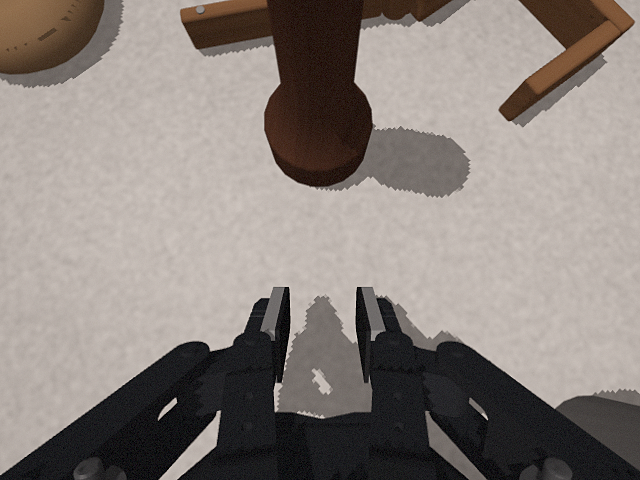

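View pics/t5c.png

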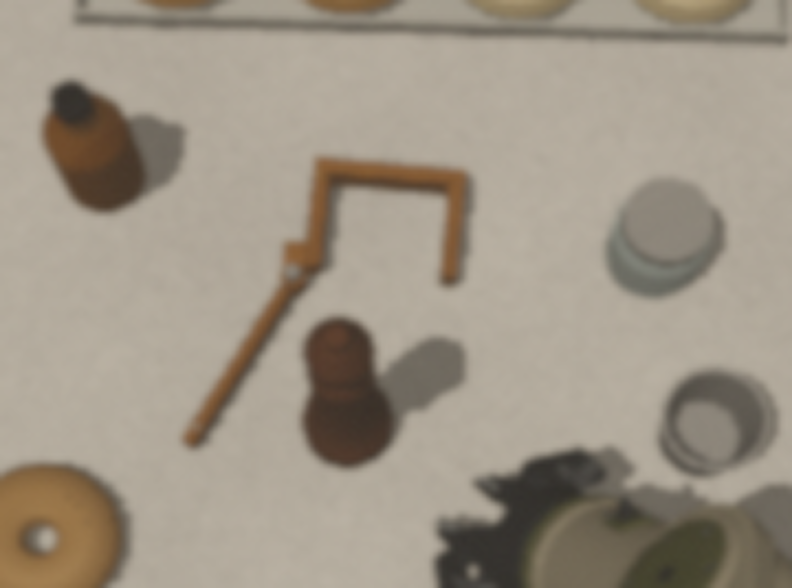

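```bash
python3 - <<'E'
from h import *
np.set_printoptions(precision=1,suppress=True)
d=ld('top');w=ld('wrist')
T=lambda u,v,z: onz(d,(u+.5)/4.4-.5+220,(v+.5)/4.2-.5+150,z)
print(T(348,466,0),T(303,420,20),T(394,420,20))
print(onz(w,319,186,0),onz(w,265,122,20),onz(w,372,122,20))
# stall from this wrist view
for u,v in((632,25),(502,110),(512,121)): print(onz(w,u,v,34))
print('stud',onz(w,200,9,29))
R=Rt(-.29,np.radians(28),-1)
for p in((455,-20,150),(465,60,150),(478,65,120)): step(p,R)
E
```

```text
[509.7  46.6   0. ] [538.1  77.1  20. ] [539.8  16.5  20. ]
[520.9  24.6   0. ] [517.9  70.2  20. ] [566.1  29.4  20. ]
[717.7 -27.1  34. ]
[619.7 -15.9  34. ]
[619.3 -24.1  34. ]
stud [531.9 148.3  29. ]
dp [-0.7 -0.2 -0.4] dr [ 0.3 -0.   0.2]
dp [-0.4 -0.7 -1. ] dr [ 0.3 -0.   0.2]
dp [-0.1 -0.6 -1. ] dr [ 0.3 -0.   0.2]
```

```bash
python3 - <<'E'
from h import *
for p,ph in(((455,-25,110),.45),((455,0,110),.3)): step(p,Rt(ph,np.radians(28),-1))
E
```

```text
dp [-0.375 -0.193 -0.194] dr [1.178e-01 1.000e-04 6.220e-02]
dp [-0.285 -0.355 -0.363] dr [1.60e-01 1.00e-04 8.46e-02]
```

Request:
{"method": "jog_arm", "body": {"steps": [{"dp": [-0.2,0,0],"dr": [0.02,0,0.01]},{"dp": [-0.35,-0.1,-0.1],"dr": [0.05,0,0.026]},{"dp": [-0.37,-0.2,-0.2],"dr": [0.08,0,0.042]},{"dp": [-0.33,-0.28,-0.28],"dr": [0.12,0,0.063]},{"dp": [-0.28,-0.35,-0.36],"dr": [0.16,0,0.085]},{"dp": [-0.28,-0.35,-0.36],"dr": [0.16,0,0.085]},{"dp": [-0.28,-0.35,-0.36],"dr": [0.16,0,0.085]}]}}

```text
t: 8.08
ee_pos: [457.2, 4.3, 109.2]
ee_rot: [-3.14, 1.087, 0.308]
ft_force: [0.0, -0.1, 1.3]
gripper_width: 29.6
```

```bash
python3 - <<'E'
from h import *
s=ctrl.read_state();print(s['t'],s['ee_pos'],s['ee_rot'],s['joint_pos'].round(2),s['ft_force'])
for p,ph in(((460,40,110),0.),((473,69,110),-.31)): step(p,Rt(ph,np.radians(28),-1))
E
```

```text
8.0833 [457.2353417    4.26552876 109.16243322] [-3.1398641   1.08682833  0.30803699] [ 1.51 -0.21 -1.33  2.33 -0.83  0.57 -0.47] [ 0.01695576 -0.06223803  1.28703189]
dp [ 0.055 -0.332 -0.123] dr [0.0861 0.0015 0.0458]
dp [ 0.154 -0.57  -0.31 ] dr [0.1734 0.0015 0.0919]
```

Request:
{"method": "jog_arm", "body": {"steps": [{"dp": [0.0,-0.15,-0.15],"dr": [0,0,0]},{"dp": [0.04,-0.25,-0.2],"dr": [0.03,0,0.016]},{"dp": [0.07,-0.35,-0.25],"dr": [0.06,0,0.032]},{"dp": [0.1,-0.45,-0.28],"dr": [0.09,0,0.048]},{"dp": [0.15,-0.57,-0.31],"dr": [0.12,0,0.063]},{"dp": [0.15,-0.57,-0.31],"dr": [0.15,0,0.079]},{"dp": [0.15,-0.57,-0.31],"dr": [0.173,0,0.092]},{"dp": [0.15,-0.57,-0.31],"dr": [0.173,0,0.092]},{"dp": [0.15,-0.57,-0.31],"dr": [0.173,0,0.092]}]}}

```text
t: 8.83
ee_pos: [469.2, 65.4, 113.3]
ee_rot: [-3.141, 1.095, -0.224]
ft_force: [0.3, -0.2, -0.8]
gripper_width: 30.1
```

```bash
python3 - <<'E'
from h import *
s=ctrl.read_state();print(s['t'],s['ee_pos'],s['ee_rot'],s['joint_pos'].round(2),s['ft_force'])
for p,ph in(((473,69,70),-.31),((475,69,36),-.31)): step(p,Rt(ph,np.radians(28),-1))
E
```

```text
8.8333 [469.17149043  65.42121524 113.3031641 ] [-3.14088944  1.09457051 -0.2235658 ] [ 1.29 -0.25 -1.52  2.27 -0.06  0.46 -2.02] [ 0.30510584 -0.23990609 -0.76402457]
dp [ 0.398 -0.043  0.172] dr [0.0241 0.004  0.0128]
dp [ 0.709 -0.048  0.311] dr [0.0241 0.004  0.0128]
```

```bash
python3 - <<'E'
from h import *
for p,ph in(((473,63,80),-.22),((475.5,62.6,36),-.22)): step(p,Rt(ph,np.radians(28),-1))
E
```

```text
dp [0.316 0.015 0.115] dr [-0.0012  0.004  -0.0005]
dp [0.718 0.014 0.294] dr [-0.0012  0.004  -0.0005]
```

Request:
{"method": "jog_arm", "body": {"steps": [{"dp": [0.1,0.02,0.03],"dr": [0,0.002,0]},{"dp": [0.2,0.02,0.08],"dr": [0,0.004,0]},{"dp": [0.3,0.02,0.13],"dr": [0,0.004,0]},{"dp": [0.3,0.02,0.13],"dr": [0,0.004,0]}]}}

```text
t: 9.17
ee_pos: [458.8, 58.8, 96.6]
ee_rot: [-3.13, 1.081, -0.209]
ft_force: [-0.7, 0.4, -0.3]
gripper_width: 30.0
```

```bash
python3 - <<'E'
from h import *
s=ctrl.read_state();print(s['t'],s['ee_pos'],s['ee_rot'],s['joint_pos'].round(2),s['ft_force'])
for p,ph in(((473,63,60),-.22),((475.5,62.6,36),-.22)): step(p,Rt(ph,np.radians(28),-1))
E
```

```text
9.1667 [458.80291027  58.80418856  96.61173987] [-3.13015996  1.08069225 -0.20881621] [ 1.3  -0.25 -1.52  2.33 -0.08  0.39 -2.01] [-0.68509757  0.36165034 -0.29711282]
dp [ 0.384 -0.07   0.058] dr [-0.0005 -0.0004  0.0017]
dp [ 0.608 -0.07   0.149] dr [-0.0005 -0.0004  0.0017]
```

Joints 2, 3 and 4 sit at their limits because that route passed too close in. I'll back out to the earlier good posture and come round at a larger radius, with slightly less lean.

```bash
python3 - <<'E'
from h import *
for p,ph in(((465,40,105),0.1),((465,5,105),.4),((470,-30,100),.7)): step(p,Rt(ph,np.radians(26),-1))
E
```

```text
dp [-0.027  0.17  -0.129] dr [-0.0912 -0.0117 -0.0446]
dp [ 0.007  0.511 -0.197] dr [-0.1762 -0.0117 -0.0881]
dp [ 0.108  0.842 -0.285] dr [-0.2613 -0.0115 -0.1316]
```

Request:
{"method": "jog_arm", "body": {"steps": [{"dp": [-0.03,0.1,-0.1],"dr": [-0.03,-0.01,-0.015]},{"dp": [-0.03,0.17,-0.13],"dr": [-0.06,-0.011,-0.03]},{"dp": [-0.02,0.25,-0.15],"dr": [-0.09,-0.012,-0.045]},{"dp": [0,0.35,-0.17],"dr": [-0.12,-0.012,-0.06]},{"dp": [0,0.45,-0.19],"dr": [-0.15,-0.012,-0.075]},{"dp": [0.02,0.55,-0.21],"dr": [-0.18,-0.012,-0.09]},{"dp": [0.05,0.65,-0.24],"dr": [-0.21,-0.012,-0.105]},{"dp": [0.1,0.75,-0.27],"dr": [-0.24,-0.012,-0.12]},{"dp": [0.1,0.84,-0.29],"dr": [-0.26,-0.012,-0.13]},{"dp": [0.1,0.84,-0.29],"dr": [-0.26,-0.012,-0.13]}]}}

```text
t: 10.0
ee_pos: [469.9, -32.8, 100.8]
ee_rot: [3.137, 1.119, 0.692]
ft_force: [0.6, -0.1, -0.2]
gripper_width: 30.3
```

```bash
python3 - <<'E'
from h import *
s=ctrl.read_state();print(s['t'],s['ee_pos'],s['ee_rot'],s['joint_pos'].round(2),s['ft_force'])
for p,ph in(((480,-30,70),.7),((485,-5,65),.4),((488,25,60),.1),((486,58,60),-.2)): step(p,Rt(ph,np.radians(25),-1))
E
```

```text
10.0 [469.94720575 -32.82003149 100.84972188] [3.13735362 1.1191017  0.6921173 ] [ 1.05  0.12 -0.82  2.19 -0.46  0.64 -0.28] [ 0.59154334 -0.1141153  -0.18463643]
dp [0.319 0.042 0.049] dr [-0.0009 -0.0049 -0.0011]
dp [ 0.451 -0.118 -0.108] dr [ 0.0853 -0.0049  0.0399]
dp [ 0.589 -0.329 -0.28 ] dr [ 0.1715 -0.0049  0.081 ]
dp [ 0.674 -0.595 -0.457] dr [ 0.2578 -0.0048  0.122 ]
```

Request:
{"method": "jog_arm", "body": {"steps": [{"dp": [0.16,0.02,0.02],"dr": [0,0,0]},{"dp": [0.32,0.03,0.04],"dr": [0,-0.005,0]},{"dp": [0.4,-0.05,-0.05],"dr": [0.03,-0.005,0.014]},{"dp": [0.45,-0.12,-0.11],"dr": [0.06,-0.005,0.028]},{"dp": [0.48,-0.17,-0.15],"dr": [0.09,-0.005,0.042]},{"dp": [0.52,-0.22,-0.19],"dr": [0.12,-0.005,0.056]},{"dp": [0.56,-0.28,-0.24],"dr": [0.15,-0.005,0.071]},{"dp": [0.59,-0.33,-0.28],"dr": [0.172,-0.005,0.081]},{"dp": [0.59,-0.33,-0.28],"dr": [0.172,-0.005,0.081]}]}}

```text
t: 10.75
ee_pos: [486.6, 23.9, 59.3]
ee_rot: [3.138, 1.143, 0.137]
ft_force: [-0.4, -0.4, -0.8]
gripper_width: 30.0
```

```bash
python3 - <<'E'
from h import *
s=ctrl.read_state();print(s['t'],s['ee_pos'],s['ee_rot'],s['joint_pos'].round(2),s['ft_force'])
for p,ph in(((485,60,60),-.2),((482,60,36),-.2)): step(p,Rt(ph,np.radians(25),-1))
E
```

```text
10.75 [486.64521641  23.93410639  59.25793497] [3.13784191 1.14270857 0.13691451] [ 0.43  0.11 -0.55  2.3   0.14  0.32 -1.65] [-0.38310312 -0.41580164 -0.78465318]
dp [ 0.007 -0.359 -0.034] dr [0.0986 0.0025 0.0449]
dp [ 0.213 -0.364  0.092] dr [0.0986 0.0025 0.0449]
```

Request:
{"method": "jog_arm", "body": {"steps": [{"dp": [0,-0.1,0],"dr": [0.03,0,0.014]},{"dp": [0,-0.2,0],"dr": [0.05,0,0.023]},{"dp": [0,-0.3,0],"dr": [0.075,0.002,0.034]},{"dp": [0.05,-0.36,0],"dr": [0.1,0.002,0.045]},{"dp": [0.12,-0.36,0.04],"dr": [0.1,0.002,0.045]},{"dp": [0.17,-0.36,0.07],"dr": [0.1,0.002,0.045]},{"dp": [0.21,-0.36,0.09],"dr": [0.1,0.002,0.045]},{"dp": [0.21,-0.36,0.09],"dr": [0.1,0.002,0.045]}]}}

```text
t: 11.42
ee_pos: [481.2, 59.7, 35.2]
ee_rot: [-3.142, 1.138, -0.2]
ft_force: [-0.6, -0.3, -0.1]
gripper_width: 29.9
```

```bash
python3 - <<'E'
from h import *
s=ctrl.read_state();print(s['t'],s['ee_pos'],s['ee_rot'],s['joint_pos'].round(2),s['ft_force'])
d=grab('wrist','w6.png');grab('top','t6.png')
f=ld('top')['frame'][150:290,220:400]; cv2.imwrite('pics/t6c.png',cv2.resize(f,None,fx=4.4,fy=4.2,interpolation=cv2.INTER_CUBIC))
E
```

```text
11.4167 [481.24449593  59.73794613  35.17912397] [-3.14156956  1.13828808 -0.20017482] [ 0.05  0.17 -0.4   2.31  0.78  0.41 -2.8 ] [-0.62195415 -0.26221956 -0.1012875 ]
```

View pics/w6.png

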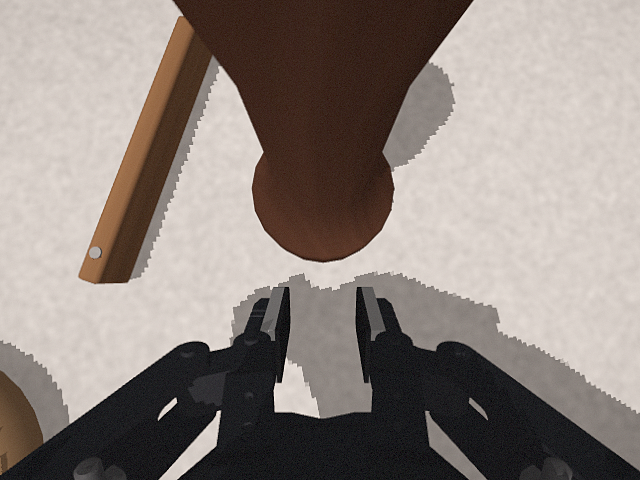

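View pics/t6c.png

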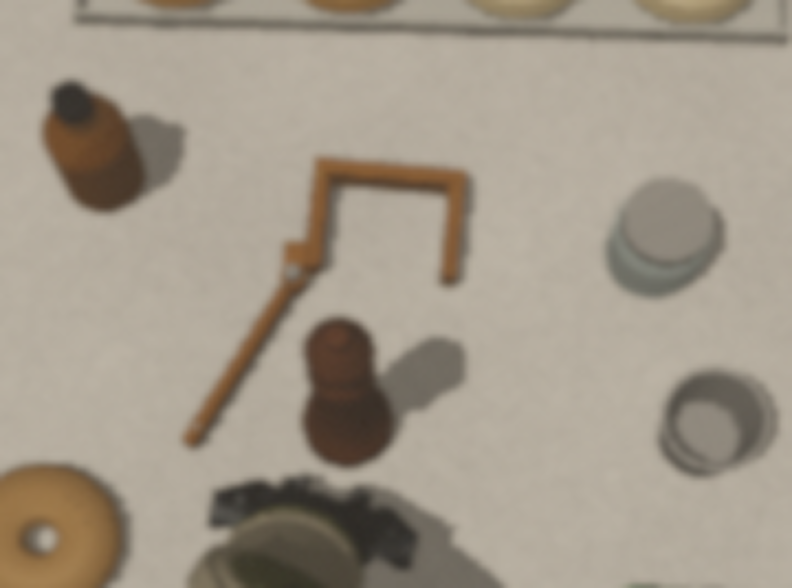

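Both views show the pads squarely behind the foot (foot edge (322,262), pads centred at column 323). The gate stays left, with its end at about (100,265) in the wrist view. Now the second leg.

```bash
python3 - <<'E'
from h import *
p=np.array([481.2,59.7,35.2]); u=lambda a:np.array([np.cos(a),np.sin(a),0])
q=p+13*u(-.2)-[0,0,2]
step(q)
for k in(10,20,35,50,58): step(q+k*u(-.3))
E
```

```text
dp [ 0.079 -0.006 -0.097] dr [0. 0. 0.]
dp [ 0.121  0.004 -0.188] dr [0. 0. 0.]
dp [ 0.163  0.014 -0.278] dr [0. 0. 0.]
dp [ 0.225  0.028 -0.413] dr [0. 0. 0.]
dp [ 0.288  0.043 -0.549] dr [0. 0. 0.]
dp [ 0.321  0.051 -0.621] dr [0. 0. 0.]
```

Request:
{"method": "jog_arm", "body": {"steps": [{"dp": [0.045,0,-0.05],"dr": [0,0,0]},{"dp": [0.075,0,-0.09],"dr": [0,0,0]},{"dp": [0.09,0,-0.12],"dr": [0,0,0]},{"dp": [0.105,0,-0.155],"dr": [0,0,0]},{"dp": [0.125,0.005,-0.195],"dr": [0,0,0]},{"dp": [0.147,0.01,-0.243],"dr": [0,0,0]},{"dp": [0.17,0.015,-0.293],"dr": [0,0,0]},{"dp": [0.193,0.02,-0.343],"dr": [0,0,0]},{"dp": [0.212,0.025,-0.385],"dr": [0,0,0]},{"dp": [0.225,0.028,-0.413],"dr": [0,0,0]}]}}

```text
t: 12.35
ee_pos: [528.4, 46.1, 33.7]
ee_rot: [-3.139, 1.136, -0.201]
ft_force: [-2.2, 0.2, 0.4]
gripper_width: 29.4
```

```bash
python3 - <<'E'
from h import *
s=ctrl.read_state();p=s['ee_pos'];print(s['t'],p,s['ee_rot'],s['joint_pos'].round(2),s['ft_force'])
u=lambda a:np.array([np.cos(a),np.sin(a),0])
print('mill est',p+46.3*u(-.2))
d=grab('wrist','w7.png')
E
```

```text
12.35 [528.39318078  46.06168494  33.72996226] [-3.13920532  1.13560748 -0.20102766] [ 0.08  0.25 -0.38  2.21  0.78  0.41 -2.73] [-2.24559645  0.20150175  0.37533409]
mill est [573.77026334  36.86329492  33.72996226]
```

View pics/w7.png

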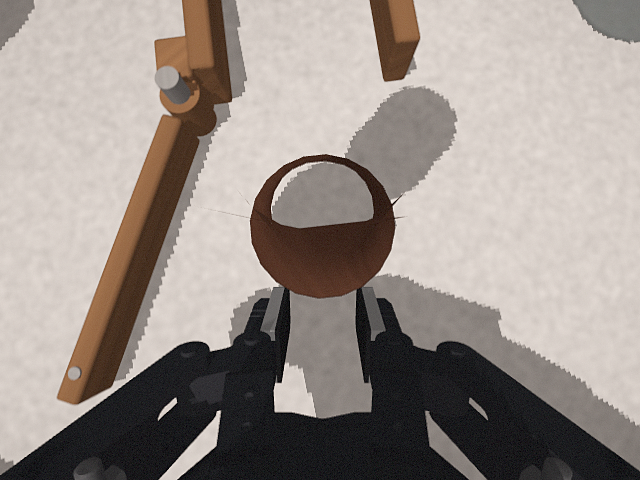

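```bash
python3 - <<'E'
from h import *
u=lambda a:np.array([np.cos(a),np.sin(a),0])
M0=np.array([573.8,36.9,33]);
for k,ph in((.25,-.17),(.5,-.13),(.75,-.09),(1,-.055)):
    M=M0+k*(np.array([598,29.5,33])-M0); step(M-46.3*u(ph),Rt(ph,np.radians(25),-1))
for x in (608,): step(np.array([x,25+.055*(680-x),33])-46.3*u(-.055),Rt(-.055,np.radians(25),-1))
E
```

```text
dp [ 0.033  0.019 -0.051] dr [-0.0098  0.0003 -0.0042]
dp [ 0.06   0.043 -0.109] dr [-0.0213  0.0003 -0.0095]
dp [ 0.087  0.068 -0.168] dr [-0.0329  0.0002 -0.0149]
dp [ 0.115  0.09  -0.227] dr [-0.043   0.0002 -0.0196]
dp [ 0.156  0.075 -0.316] dr [-0.043   0.0002 -0.0196]
```

Request:
{"method": "jog_arm", "body": {"steps": [{"dp": [0.02,0.01,-0.03],"dr": [-0.005,0,-0.002]},{"dp": [0.035,0.02,-0.058],"dr": [-0.011,0,-0.005]},{"dp": [0.05,0.034,-0.088],"dr": [-0.017,0,-0.0075]},{"dp": [0.065,0.048,-0.12],"dr": [-0.024,0,-0.011]},{"dp": [0.08,0.062,-0.152],"dr": [-0.03,0,-0.0135]},{"dp": [0.095,0.075,-0.185],"dr": [-0.036,0,-0.0165]},{"dp": [0.115,0.09,-0.227],"dr": [-0.043,0,-0.0195]},{"dp": [0.133,0.083,-0.267],"dr": [-0.043,0,-0.0195]},{"dp": [0.148,0.078,-0.3],"dr": [-0.043,0,-0.0195]},{"dp": [0.156,0.075,-0.316],"dr": [-0.043,0,-0.0195]}]}}

```text
t: 13.23
ee_pos: [561.2, 31.7, 32.9]
ee_rot: [3.14, 1.136, -0.057]
ft_force: [-3.7, -0.5, 3.2]
gripper_width: 29.4
```

```bash
python3 - <<'E'
from h import *
s=ctrl.read_state();p=s['ee_pos'];print(s['t'],p,s['ee_rot'],s['joint_pos'].round(2),s['ft_force'])
u=lambda a:np.array([np.cos(a),np.sin(a),0])
print('mill est',p+46.3*u(s['ee_rot'][2]))
d=grab('wrist','w8.png');grab('top','t8.png')
f=ld('top')['frame'][150:290,220:400]; cv2.imwrite('pics/t8c.png',cv2.resize(f,None,fx=4.4,fy=4.2,interpolation=cv2.INTER_CUBIC))
E
```

```text
13.2333 [561.17248439  31.74460857  32.944901  ] [ 3.14037529  1.13556415 -0.05675322] [ 0.24  0.31 -0.45  2.15  0.69  0.36 -2.4 ] [-3.69521711 -0.54177381  3.16101151]
mill est [607.39793991  29.11834465  32.944901  ]
```

View pics/w8.png

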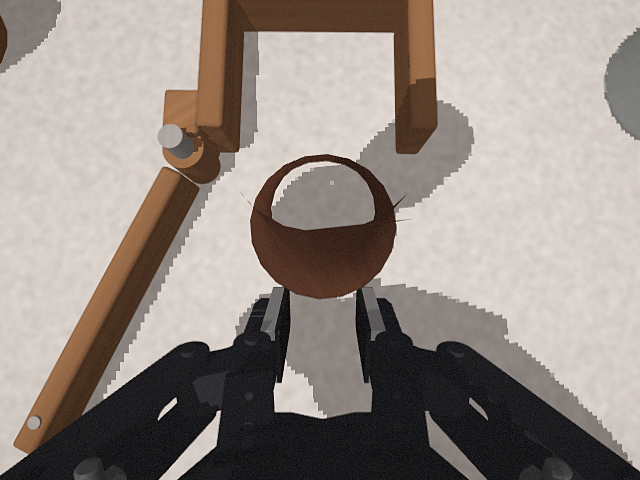

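View pics/t8c.png

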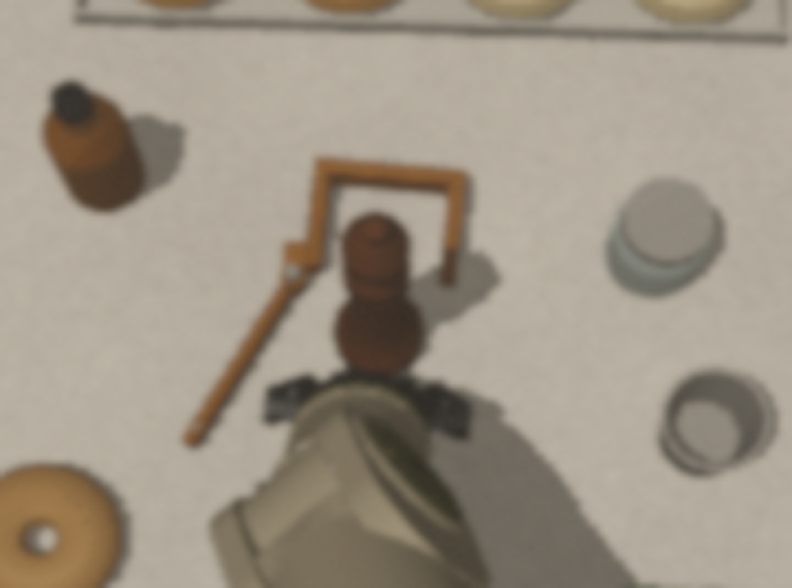

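Wrist view: the mill's foot (centre column 323) is lined up between the side walls, whose inner faces are at columns 245 and 395. The top view agrees that it's upright. Now straight in.

```bash
python3 - <<'E'
from h import *
u=lambda a:np.array([np.cos(a),np.sin(a),0])
for x in (630,660,668,680): step(np.array([x,25+.055*(680-x),33])-46.3*u(-.055))
E
```

```text
dp [ 0.095  0.003 -0.206] dr [0. 0. 0.]
dp [ 0.222  0.003 -0.479] dr [0. 0. 0.]
dp [ 0.256  0.003 -0.551] dr [0. 0. 0.]
dp [ 0.306  0.003 -0.66 ] dr [0. 0. 0.]
```

Request:
{"method": "jog_arm", "body": {"steps": [{"dp": [0.02,0,-0.04],"dr": [0,0,0]},{"dp": [0.043,0,-0.09],"dr": [0,0,0]},{"dp": [0.068,0,-0.145],"dr": [0,0,0]},{"dp": [0.095,0,-0.205],"dr": [0,0,0]},{"dp": [0.123,0.003,-0.265],"dr": [0,0,0]},{"dp": [0.15,0.003,-0.325],"dr": [0,0,0]},{"dp": [0.178,0.003,-0.385],"dr": [0,0,0]},{"dp": [0.203,0.003,-0.438],"dr": [0,0,0]},{"dp": [0.222,0.003,-0.479],"dr": [0,0,0]},{"dp": [0.235,0.003,-0.507],"dr": [0,0,0]}]}}

```text
t: 14.17
ee_pos: [617.1, 28.6, 32.8]
ee_rot: [3.141, 1.136, -0.055]
ft_force: [-1.9, -0.0, -0.9]
gripper_width: 30.1
```

```bash
python3 - <<'E'
from h import *
s=ctrl.read_state();p=s['ee_pos'];print(s['t'],p,s['ee_rot'],s['ft_force'])
u=lambda a:np.array([np.cos(a),np.sin(a),0])
print('mill est',p+46.3*u(s['ee_rot'][2]))
for x in (672,680,684): step(np.array([x,25+.055*(680-x),33])-46.3*u(-.055))
d=grab('wrist','w9.png')
E
```

```text
14.1667 [617.10689159  28.60298007  32.83972443] [ 3.14087784  1.13569314 -0.05513861] [-1.86126081 -0.01172608 -0.87100555]
mill est [663.33652724  26.05135568  32.83972443]
dp [ 0.035  0.001 -0.079] dr [0. 0. 0.]
dp [ 0.069  0.001 -0.152] dr [0. 0. 0.]
dp [ 0.086  0.002 -0.188] dr [0. 0. 0.]
```

View pics/w9.png

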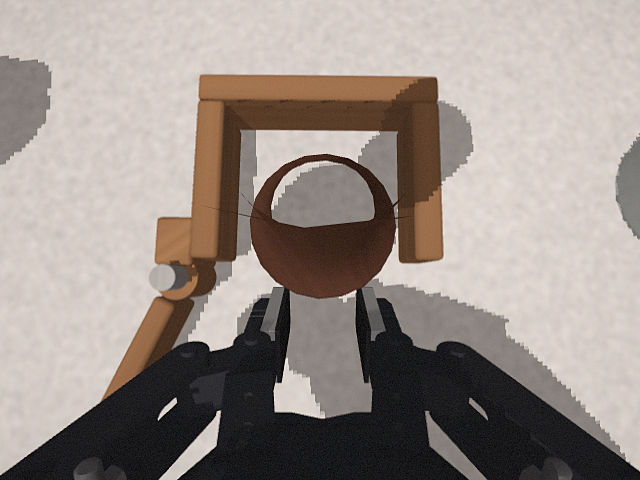

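```bash
python3 - <<'E'
from h import *
d=ld('wrist')
h=np.array([680,25])+np.array([[.9985,.055],[-.055,.9985]])@np.array([-45,58]);print(h)
for z in(0,34,45,55,65): print(z,np.round(proj(d,[h[0],h[1],z])))
grab('scene','s9.png')
f=ld('scene')['frame'][130:310,230:450]; cv2.imwrite('pics/s9c.png',cv2.resize(f,None,fx=3.6,fy=3.3,interpolation=cv2.INTER_CUBIC))
E
```

```text
[638.2575  85.388 ]
0 [205. 284.]
34 [177. 285.]
45 [165. 285.]
55 [152. 286.]
65 [137. 287.]
```

View pics/s9c.png

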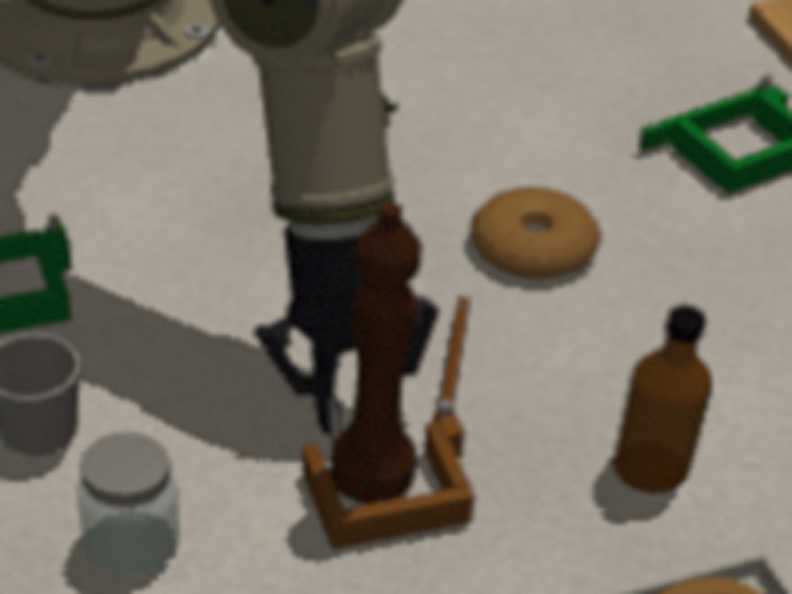

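The scene view shows the mill upright inside the mouth. The hand's wide links stand well above the hinge pin, which is about 45 mm high. Last slow stretch to the back wall.

Request:
{"method": "jog_arm", "body": {"steps": [{"dp": [0.012,0,-0.027],"dr": [0,0,0]},{"dp": [0.024,0.001,-0.054],"dr": [0,0,0]},{"dp": [0.036,0.001,-0.08],"dr": [0,0,0]},{"dp": [0.046,0.001,-0.102],"dr": [0,0,0]},{"dp": [0.054,0.001,-0.12],"dr": [0,0,0]},{"dp": [0.06,0.001,-0.134],"dr": [0,0,0]},{"dp": [0.065,0.001,-0.144],"dr": [0,0,0]},{"dp": [0.069,0.001,-0.152],"dr": [0,0,0]}]}}

```text
t: 14.93
ee_pos: [633.3, 27.7, 33.1]
ee_rot: [3.141, 1.136, -0.055]
ft_force: [-2.2, -0.1, 1.0]
gripper_width: 29.6
```

```bash
python3 - <<'E'
from h import *
s=ctrl.read_state();p=s['ee_pos'];print(s['t'],p,s['ee_rot'],s['ft_force'])
u=lambda a:np.array([np.cos(a),np.sin(a),0])
print('mill est',p+46.3*u(s['ee_rot'][2]))
d=grab('wrist','w10.png')
E
```

```text
14.9333 [633.26636264  27.66206483  33.08430002] [ 3.14059116  1.13566591 -0.05525336] [-2.16695287 -0.12187807  0.99623755]
mill est [679.4957052   25.10513575  33.08430002]
```

View pics/w10.png

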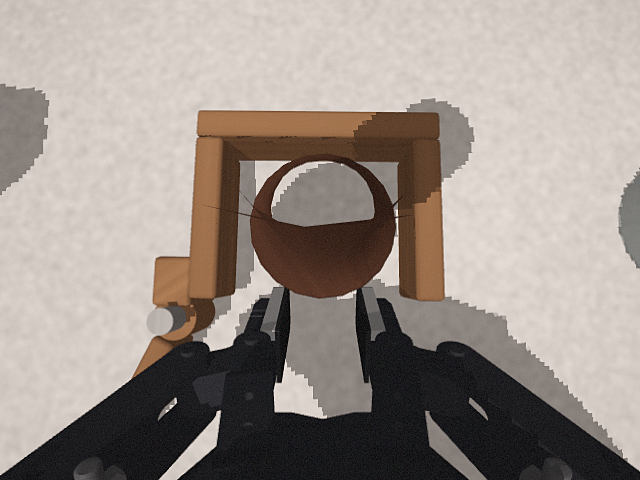

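Request:
{"method": "jog_arm", "body": {"steps": [{"dp": [0.007,0,-0.015],"dr": [0,0,0]},{"dp": [0.013,0,-0.027],"dr": [0,0,0]},{"dp": [0.017,0,-0.036],"dr": [0,0,0]},{"dp": [0.017,0,-0.036],"dr": [0,0,0]}]}}

```text
t: 15.32
ee_pos: [637.4, 27.4, 33.1]
ee_rot: [3.141, 1.135, -0.055]
ft_force: [-1.5, -0.5, 0.4]
gripper_width: 29.7
```

Request:
{"method": "jog_arm", "body": {"steps": [{"dp": [0.004,0,-0.009],"dr": [0,0,0]},{"dp": [0.007,0,-0.015],"dr": [0,0,0]},{"dp": [0.007,0,-0.015],"dr": [0,0,0]}]}}

```text
t: 15.57
ee_pos: [638.8, 27.4, 33.0]
ee_rot: [3.14, 1.136, -0.055]
ft_force: [-3.4, -0.7, 0.5]
gripper_width: 29.5
```

```bash
python3 - <<'E'
from h import *
s=ctrl.read_state();p=s['ee_pos'];print(s['t'],p,s['ee_rot'],s['ft_force'])
d=grab('wrist','w11.png')
E
```

```text
15.5667 [638.78212718  27.3890197   33.03026099] [ 3.14041928  1.13578551 -0.05530892] [-3.36235673 -0.66420029  0.50820803]
```

View pics/w11.png

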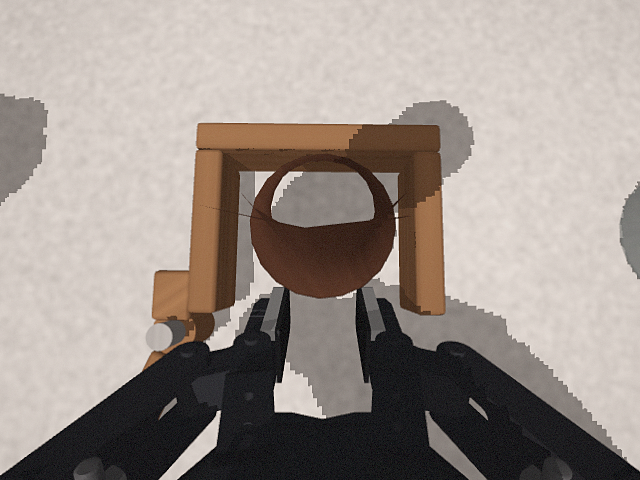

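Request:
{"method": "jog_arm", "body": {"steps": [{"dp": [0.004,0,-0.009],"dr": [0,0,0]},{"dp": [0.007,0,-0.015],"dr": [0,0,0]},{"dp": [0.007,0,-0.015],"dr": [0,0,0]}]}}

```text
t: 15.87
ee_pos: [639.4, 27.3, 32.6]
ee_rot: [3.139, 1.137, -0.057]
ft_force: [-9.3, 0.4, 5.6]
gripper_width: 29.8
```

Request:
{"method": "jog_arm", "body": {"steps": [{"dp": [0.003,0,-0.006],"dr": [0,0,0]},{"dp": [0.005,0,-0.01],"dr": [0,0,0]},{"dp": [0.005,0,-0.01],"dr": [0,0,0]}]}}

```text
t: 16.12
ee_pos: [639.7, 27.3, 32.4]
ee_rot: [3.138, 1.139, -0.058]
ft_force: [-16.2, -0.1, 10.7]
gripper_width: 29.8
```

Force rose to 16 N with the position held, so the foot is on the back wall. I draw straight back.

Request:
{"method": "jog_arm", "body": {"steps": [{"dp": [-0.01,0,0.03],"dr": [0,0,0]},{"dp": [-0.03,0,0.07],"dr": [0,0,0]},{"dp": [-0.06,0,0.13],"dr": [0,0,0]},{"dp": [-0.12,0,0.25],"dr": [0,0,0]},{"dp": [-0.24,0,0.5],"dr": [0,0,0]},{"dp": [-0.45,0,0.8],"dr": [0,0,0]},{"dp": [-0.75,0,0.9],"dr": [0,0,0]},{"dp": [-1,0,0.9],"dr": [0,0,0]},{"dp": [-1,0,0.9],"dr": [0,0,0]}]}}

```text
t: 16.87
ee_pos: [517.7, 34.7, 89.3]
ee_rot: [3.138, 1.131, -0.056]
ft_force: [2.0, 0.8, 0.2]
gripper_width: 30.0
```

```bash
python3 - <<'E'
from h import *
s=ctrl.read_state();p=s['ee_pos'];print(s['t'],p,s['ee_rot'],s['joint_pos'].round(2),s['ft_force'])
d=grab('wrist','w12.png')
E
```

```text
16.8667 [517.74114223  34.66373553  89.33813077] [ 3.13842908  1.13081228 -0.0557513 ] [ 0.39  0.11 -0.61  2.21  0.42  0.44 -2.17] [2.03315434 0.75384409 0.17704259]
```

View pics/w12.png

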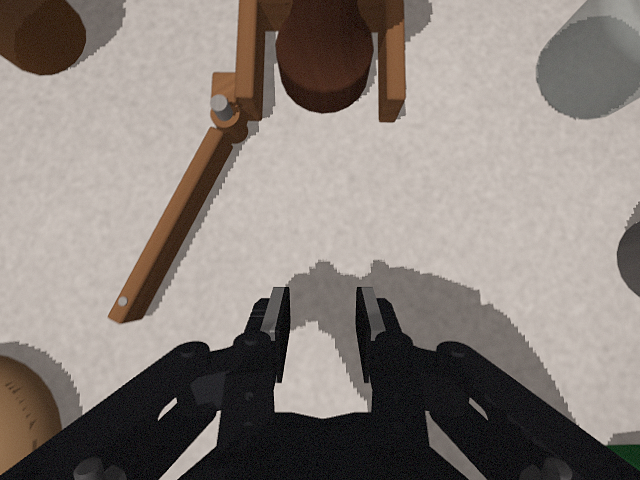

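The mill stands upright inside the stall. The gate is still open, with its stud at (123,301) and its hinge at (222,105). I'll work out the gate angle and plan the sweep.

```bash
cat >> h.py <<'E'
O=np.array([683.5,25.]); YAW=-.055
def st(x,y): return O+np.array([[np.cos(YAW),-np.sin(YAW)],[np.sin(YAW),np.cos(YAW)]])@np.array([x,y])
E
python3 - <<'E'
from h import *
np.set_printoptions(precision=1,suppress=True)
w=ld('wrist')
stud=onz(w,123,300,29); print('stud',stud,'pin',onz(w,218,102,45),'wall ends top L',onz(w,246,112,34),'R',onz(w,395,112,34),'expected',st(-37,46),st(-37,-46), 'hinge',st(-45,58))
print('mill near edge',onz(w,324,113,0),'exp',st(-31,0))
h=st(-45,58); v=stud[:2]-h; c,s=np.cos(YAW),np.sin(YAW); vs=np.array([c*v[0]+s*v[1],-s*v[0]+c*v[1]]); print(np.hypot(*v),'alpha',np.arctan2(-vs[0],-vs[1]))
E
```

```text
stud [532.1 147.3  29. ] pin [640.3  86.8  45. ] wall ends top L [639.1  73.3  34. ] R [634.7 -15.4  34. ] expected [649.1  73. ] [644.  -18.9] hinge [641.8  85.4]
mill near edge [653.   25.8   0. ] exp [652.5  26.7]
125.90112386688857 alpha 2.0302009391779343
```

```bash
cat >> h.py <<'E'
def tip(al,off,r=100):
    n=np.array([-np.cos(al),np.sin(al)])
    q=np.array([-45,58])+r*np.array([-np.sin(al),-np.cos(al)])+n*off
    w=st(*q); return np.array([w[0]-9.3,w[1]+.5,34])
def sup(al): return 5+14.5*abs(np.sin(al))+11*.906*abs(np.cos(al))
E
python3 - <<'E'
from h import *
R=Rt(YAW,np.radians(25),-1)
a=tip(2.03,45); print(a,sup(2.03))
for p in((540,60,115),(a[0]-20,120,115),(a[0],a[1],115),(a[0],a[1],34)): step(p,R)
E
```

```text
[567.52084529 174.25102497  34.        ] 22.415157433222074
dp [-0.155 -0.271 -0.293] dr [ 0.0004 -0.0013 -0.0003]
dp [-0.138 -0.875 -0.332] dr [ 0.0004 -0.0013 -0.0003]
dp [-0.066 -1.427 -0.486] dr [ 0.0004 -0.0013 -0.0003]
dp [ 0.667 -1.428 -0.141] dr [ 0.0004 -0.0013 -0.0003]
```

Request:
{"method": "jog_arm", "body": {"steps": [{"dp": [-0.14,-0.2,-0.2],"dr": [0,0,0]},{"dp": [-0.15,-0.45,-0.3],"dr": [0,0,0]},{"dp": [-0.14,-0.7,-0.33],"dr": [0,0,0]},{"dp": [-0.12,-1,-0.36],"dr": [0,0,0]},{"dp": [-0.12,-1,-0.36],"dr": [0,0,0]}], "claw": 0}}

```text
t: 17.33
ee_pos: [552.0, 139.3, 112.6]
ee_rot: [-3.134, 1.133, -0.04]
ft_force: [-0.2, 1.5, -0.3]
gripper_width: 0.1
```

```bash
python3 - <<'E'
from h import *
s=ctrl.read_state();p=s['ee_pos'];print(s['t'],p,s['ee_rot'],s['joint_pos'].round(2),s['gripper_width'])
R=Rt(YAW,np.radians(25),-1)
a=tip(2.03,45)
for p in((a[0],a[1],115),(a[0],a[1],40),(a[0],a[1],34)): step(p,R)
E
```

```text
17.3333 [552.02417867 139.25151969 112.55272611] [-3.13354158  1.13278423 -0.04001461] [ 0.17  0.21 -0.64  2.06  0.58  0.59 -2.48] 0.08857727783318921
dp [ 0.038 -0.357 -0.135] dr [ 0.0018 -0.0005  0.002 ]
dp [ 0.717 -0.354  0.183] dr [ 0.0018 -0.0005  0.002 ]
dp [ 0.771 -0.354  0.208] dr [ 0.0018 -0.0005  0.002 ]
```

Request:
{"method": "jog_arm", "body": {"steps": [{"dp": [0,-0.2,-0.1],"dr": [0,0,0]},{"dp": [0.03,-0.36,-0.13],"dr": [0,0,0]},{"dp": [0.15,-0.36,-0.08],"dr": [0,0,0]},{"dp": [0.35,-0.36,0.01],"dr": [0,0,0]},{"dp": [0.55,-0.36,0.1],"dr": [0,0,0]},{"dp": [0.72,-0.36,0.18],"dr": [0,0,0]},{"dp": [0.75,-0.36,0.2],"dr": [0,0,0]},{"dp": [0.75,-0.36,0.2],"dr": [0,0,0]}]}}

```text
t: 18.0
ee_pos: [565.2, 167.2, 33.3]
ee_rot: [3.138, 1.139, -0.057]
ft_force: [-0.4, 0.1, 0.1]
gripper_width: 0.0
```

```bash
python3 - <<'E'
from h import *
s=ctrl.read_state();p=s['ee_pos'];print(s['t'],p,s['ee_rot'],s['joint_pos'].round(2),s['ft_force'])
d=grab('wrist','w13.png')
for al in (2.03,): step(tip(al,sup(al)+5))
for al in np.arange(2.03,.7,-.12): print(round(al,2),end=' ');step(tip(al,sup(al)))
E
```

```text
18.0 [565.24805662 167.2274612   33.34888328] [ 3.13786046  1.13888456 -0.05711598] [-0.01  0.38 -0.52  2.06  0.88  0.52 -2.81] [-0.44100719  0.09105188  0.06291413]
dp [-0.02   0.091  0.066] dr [0. 0. 0.]
2.03 dp [-0.03   0.136  0.086] dr [0. 0. 0.]
1.91 dp [-0.06   0.24   0.152] dr [0. 0. 0.]
1.79 dp [-0.085  0.354  0.207] dr [0. 0. 0.]
1.67 dp [-0.104  0.477  0.248] dr [0. 0. 0.]
1.55 dp [-0.117  0.603  0.274] dr [0. 0. 0.]
1.43 dp [-0.123  0.714  0.288] dr [0. 0. 0.]
1.31 dp [-0.124  0.829  0.291] dr [0. 0. 0.]
1.19 dp [-0.12   0.945  0.281] dr [0. 0. 0.]
1.07 dp [-0.109  1.062  0.258] dr [0. 0. 0.]
0.95 dp [-0.092  1.178  0.222] dr [0. 0. 0.]
0.83 dp [-0.068  1.289  0.171] dr [0. 0. 0.]
0.71 dp [-0.039  1.395  0.107] dr [0. 0. 0.]
```

View pics/w13.png

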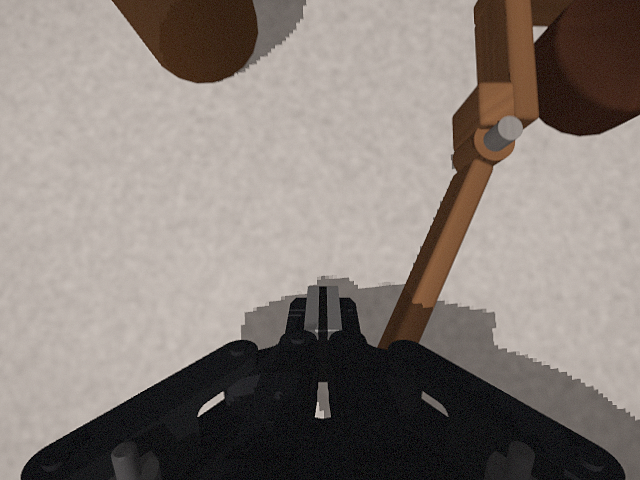

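The closed fingers are left of the gate (tips at (322,290), gate at (430,260)) with no contact yet. Now the sweep.

Request:
{"method": "jog_arm", "body": {"steps": [{"dp": [-0.02,0.07,0.05],"dr": [0,0,0]},{"dp": [-0.03,0.14,0.086],"dr": [0,0,0]},{"dp": [-0.06,0.24,0.152],"dr": [0,0,0]},{"dp": [-0.085,0.354,0.207],"dr": [0,0,0]},{"dp": [-0.104,0.477,0.248],"dr": [0,0,0]},{"dp": [-0.117,0.6,0.274],"dr": [0,0,0]},{"dp": [-0.123,0.714,0.288],"dr": [0,0,0]},{"dp": [-0.124,0.8,0.291],"dr": [0,0,0]},{"dp": [-0.124,0.83,0.291],"dr": [0,0,0]}]}}

```text
t: 18.8
ee_pos: [530.0, 83.7, 35.0]
ee_rot: [3.138, 1.135, -0.06]
ft_force: [0.3, 0.9, 0.3]
gripper_width: -0.3
```

```bash
python3 - <<'E'
from h import *
s=ctrl.read_state();p=s['ee_pos'];print(s['t'],p,s['ee_rot'],s['joint_pos'].round(2),s['ft_force'])
d=grab('wrist','w14.png')
for al in np.arange(1.25,-.1,-.12): print(round(al,2),end=' ');step(tip(al,sup(al)))
E
```

```text
18.8 [530.04688125  83.67871415  34.99146885] [ 3.13790726  1.13452234 -0.06033945] [ 0.17  0.27 -0.52  2.2   0.81  0.4  -2.64] [0.3341988  0.85444264 0.32514616]
1.25 dp [0.009 0.031 0.002] dr [0. 0. 0.]
1.13 dp [ 0.017  0.148 -0.015] dr [0. 0. 0.]
1.01 dp [ 0.032  0.264 -0.045] dr [0. 0. 0.]
0.89 dp [ 0.052  0.377 -0.088] dr [0. 0. 0.]
0.77 dp [ 0.079  0.486 -0.146] dr [0. 0. 0.]
0.65 dp [ 0.112  0.588 -0.216] dr [0. 0. 0.]
0.53 dp [ 0.151  0.68  -0.3  ] dr [0. 0. 0.]
0.41 dp [ 0.196  0.76  -0.395] dr [0. 0. 0.]
0.29 dp [ 0.245  0.827 -0.5  ] dr [0. 0. 0.]
0.17 dp [ 0.298  0.878 -0.614] dr [0. 0. 0.]
0.05 dp [ 0.354  0.912 -0.735] dr [0. 0. 0.]
-0.07 dp [ 0.404  0.93  -0.841] dr [0. 0. 0.]
```

View pics/w14.png

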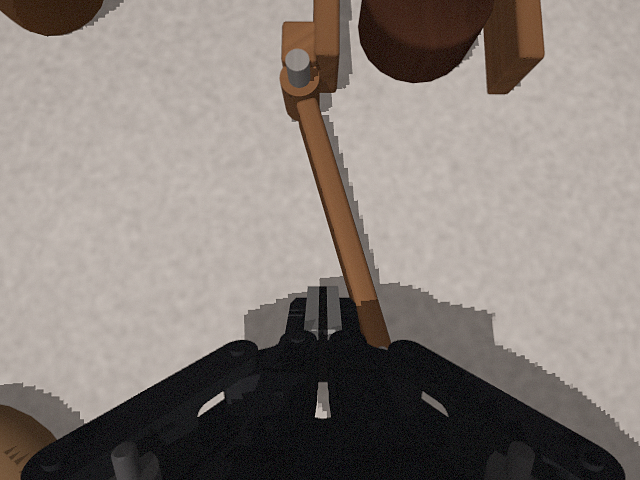

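The gate follows, now at about 1.3 rad, with light force. I continue to about 0.2 rad.

Request:
{"method": "jog_arm", "body": {"steps": [{"dp": [0.01,0.06,0],"dr": [0,0,0]},{"dp": [0.017,0.148,-0.015],"dr": [0,0,0]},{"dp": [0.032,0.264,-0.045],"dr": [0,0,0]},{"dp": [0.052,0.377,-0.088],"dr": [0,0,0]},{"dp": [0.079,0.486,-0.146],"dr": [0,0,0]},{"dp": [0.112,0.588,-0.216],"dr": [0,0,0]},{"dp": [0.151,0.68,-0.3],"dr": [0,0,0]},{"dp": [0.196,0.76,-0.395],"dr": [0,0,0]},{"dp": [0.24,0.82,-0.49],"dr": [0,0,0]},{"dp": [0.245,0.827,-0.5],"dr": [0,0,0]}]}}

```text
t: 19.68
ee_pos: [582.8, -0.8, 33.6]
ee_rot: [3.141, 1.135, -0.057]
ft_force: [0.4, 0.3, 0.2]
gripper_width: 0.0
```

```bash
python3 - <<'E'
from h import *
s=ctrl.read_state();p=s['ee_pos'];print(s['t'],p,s['ee_rot'],s['joint_pos'].round(2),s['ft_force'])
d=grab('wrist','w15.png')
for al in (.2,.1,0,-.07): print(round(al,2),end=' ');step(tip(al,sup(al)))
E
```

```text
19.6833 [582.81157486  -0.79533781  33.58497922] [ 3.14074552  1.13456256 -0.05700959] [ 0.39  0.36 -0.54  2.1   0.7   0.37 -2.32] [0.41615029 0.29342505 0.23112716]
0.2 dp [ 0.03   0.059 -0.079] dr [0. 0. 0.]
0.1 dp [ 0.076  0.092 -0.177] dr [0. 0. 0.]
0 dp [ 0.123  0.113 -0.28 ] dr [0. 0. 0.]
-0.07 dp [ 0.149  0.122 -0.335] dr [0. 0. 0.]
```

View pics/w15.png

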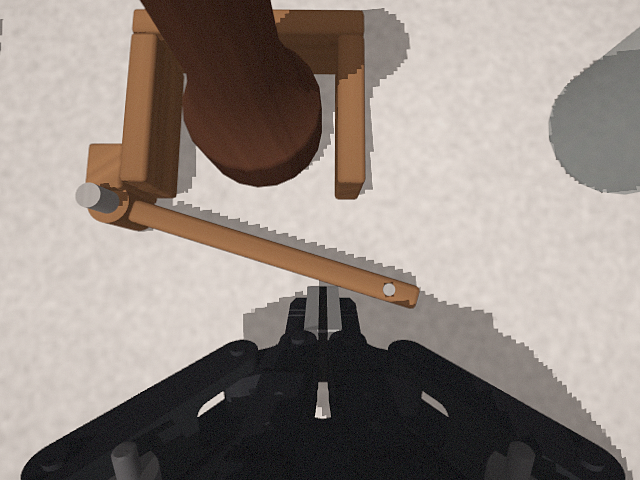

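The gate is nearly shut, with its stud at (389,290), and the foot is clear of its path. Final slow push to the stop.

Request:
{"method": "jog_arm", "body": {"steps": [{"dp": [0.02,0.04,-0.05],"dr": [0,0,0]},{"dp": [0.04,0.065,-0.1],"dr": [0,0,0]},{"dp": [0.06,0.08,-0.145],"dr": [0,0,0]},{"dp": [0.08,0.092,-0.187],"dr": [0,0,0]},{"dp": [0.096,0.1,-0.222],"dr": [0,0,0]},{"dp": [0.108,0.107,-0.247],"dr": [0,0,0]},{"dp": [0.117,0.11,-0.266],"dr": [0,0,0]},{"dp": [0.123,0.113,-0.28],"dr": [0,0,0]},{"dp": [0.123,0.113,-0.28],"dr": [0,0,0]}]}}

```text
t: 20.48
ee_pos: [611.6, -12.2, 34.0]
ee_rot: [3.141, 1.135, -0.055]
ft_force: [0.8, -0.5, -0.3]
gripper_width: -0.2
```

```bash
python3 - <<'E'
from h import *
s=ctrl.read_state();p=s['ee_pos'];print(s['t'],p,s['ft_force'])
d=grab('wrist','w16.png')
E
```

```text
20.4833 [611.60503667 -12.21273948  33.97331631] [ 0.7938219  -0.45595995 -0.3198325 ]
```

View pics/w16.png

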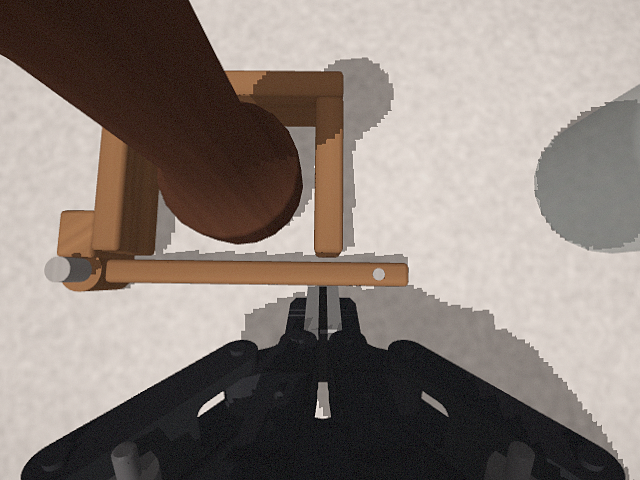

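Request:
{"method": "jog_arm", "body": {"steps": [{"dp": [0.006,0,-0.013],"dr": [0,0,0]},{"dp": [0.011,0,-0.025],"dr": [0,0,0]},{"dp": [0.015,0,-0.032],"dr": [0,0,0]},{"dp": [0.015,0,-0.032],"dr": [0,0,0]}]}}

```text
t: 20.87
ee_pos: [612.7, -12.3, 33.0]
ee_rot: [3.137, 1.139, -0.058]
ft_force: [-14.6, 1.0, 9.1]
gripper_width: 0.3
```

Request:
{"method": "jog_arm", "body": {"steps": [{"dp": [0.004,0,-0.009],"dr": [0,0,0]},{"dp": [0.008,0,-0.017],"dr": [0,0,0]},{"dp": [0.008,0,-0.017],"dr": [0,0,0]}]}}

```text
t: 21.12
ee_pos: [613.1, -12.3, 32.4]
ee_rot: [3.135, 1.142, -0.06]
ft_force: [-23.5, 0.7, 15.5]
gripper_width: -0.3
```

The gate is on its stop (23 N, no more motion). I back off straight, then rise.

Request:
{"method": "jog_arm", "body": {"steps": [{"dp": [-0.015,0,0.03],"dr": [0,0,0]},{"dp": [-0.04,0,0.09],"dr": [0,0,0]},{"dp": [-0.1,0,0.2],"dr": [0,0,0]},{"dp": [-0.2,0,0.42],"dr": [0,0,0]},{"dp": [-0.4,0,0.7],"dr": [0,0,0]},{"dp": [-0.7,0,0.8],"dr": [0,0,0]},{"dp": [-1,0,0.8],"dr": [0,0,0]},{"dp": [-1,0,0.8],"dr": [0,0,0]}]}}

```text
t: 21.78
ee_pos: [501.7, -6.1, 94.3]
ee_rot: [3.14, 1.132, -0.057]
ft_force: [1.5, -0.2, 0.5]
gripper_width: 0.2
```

```bash
python3 - <<'E'
from h import *
np.set_printoptions(precision=1,suppress=True)
s=ctrl.read_state();p=s['ee_pos'];print(s['t'],p,s['ft_force'])
w=grab('wrist','w17.png');grab('top','t17.png');grab('scene','s17.png')
f=ld('top')['frame'][150:290,220:400]; cv2.imwrite('pics/t17c.png',cv2.resize(f,None,fx=4.4,fy=4.2,interpolation=cv2.INTER_CUBIC))
E
```

```text
21.7833 [501.7  -6.1  94.3] [ 1.5 -0.2  0.5]
```

View pics/w17.png

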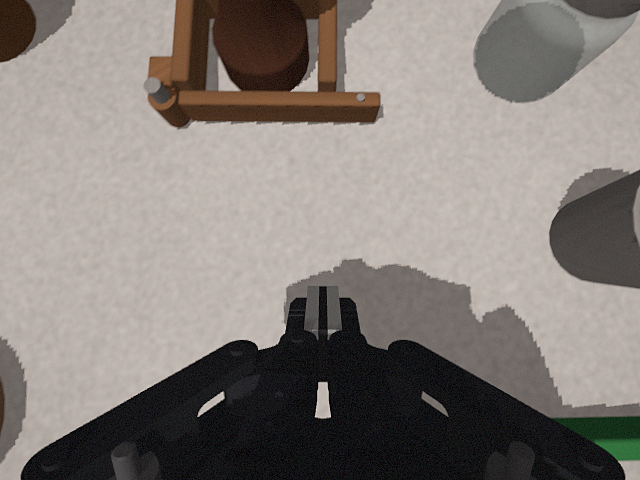

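View pics/t17c.png

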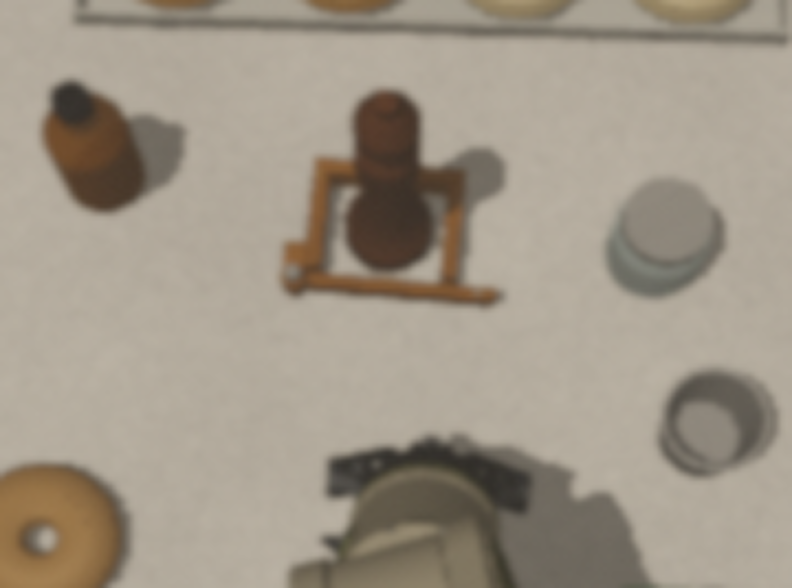

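View pics/s17.png

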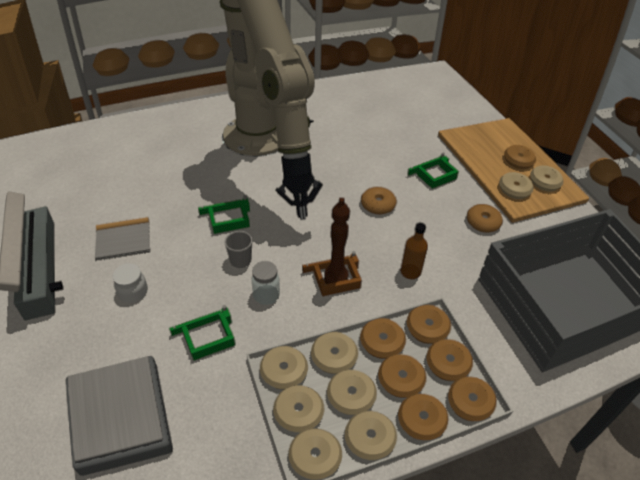

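```bash
python3 - <<'E'
from h import *
np.set_printoptions(precision=1,suppress=True)
w=ld('wrist');t=ld('top')
stud=onz(w,361,97,29); h=st(-45,58); v=stud[:2]-h; c,s=np.cos(YAW),np.sin(YAW); vs=np.array([c*v[0]+s*v[1],-s*v[0]+c*v[1]])
print(stud,np.hypot(*v),'alpha',np.arctan2(-vs[0],-vs[1]))
print('gate top near edge ends',onz(w,182,107,29),onz(w,378,108,29))
for dd,(x0,y0,x1,y1),k in((w,(120,0,420,140),2.6),(ld('scene'),(290,190,380,310),5)):
    cv2.imwrite('pics/z%d.png'%int(k),cv2.resize(dd['frame'][y0:y1,x0:x1],None,fx=k,fy=k,interpolation=cv2.INTER_CUBIC))
E
```

```text
[634.2 -38.2  29. ] 123.83906459429356 alpha 0.005922732247104216
gate top near edge ends [633.7  74.3  29. ] [626.3 -48.4  29. ]
```

View pics/z5.png

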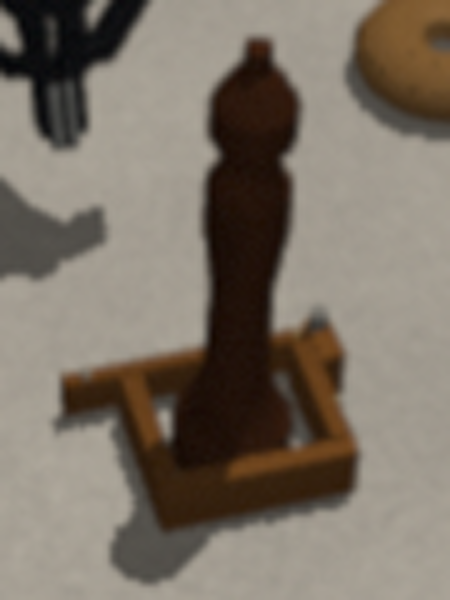

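View pics/z2.png

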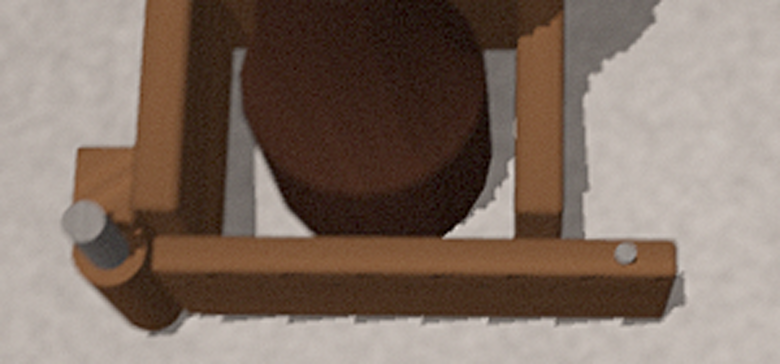

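```bash
python3 - <<'E'
from h import *
print(ctrl.read_state()['t'],ctrl.close_job())
E
```

```text
the job is handed in; nothing more can be done
21.9333 None
```

The mill is in its stall with its foot against the back wall, and the gate is shut behind it. I handed the job in at 21.9 s of the 70 s allowed.

- **Mill:** I slid it upright with the part-open fingertips low on its foot. It went in two legs, first diagonally left, then curving onto the stall's axis and straight in. I never gripped or lifted it. At the back wall the force rose to about 16 N and the mill stopped moving.
- **Gate:** I swept it shut with the closed fingers until it met its stop at about 23 N, then drew back about 110 mm and up.
- **Last checks:** In the pictures the mill is upright, its foot is at the back wall, and the gate measures about 0.006 rad, which is shut within measuring error. The other things on the table look unmoved by eye. The wrist force reads near zero.

**What went wrong or disagreed:**
- **Reach limits:** The first two approaches ran the arm into joint limits close to its base. I backed off without touching anything and changed the route.
- **Stall position:** Contact with the back wall came 3 to 5 mm farther in than my first camera estimate. I relied on the contact force for the final position.

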